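Zero the click tally, pack the gilt spandrels and count them

TASK

First zero the ratchet tally: throw its pawl right back, turn the dial back to its home stop, and drop the pawl in again. Then slide the tin case's cover fully open, lay every gilt spandrel on the table inside the case and slide the cover fully shut. Finally click the dial forward exactly one step for each spandrel packed, with the pawl left down in the teeth, and do not disturb the mallet, loupe, oil jar, screwdriver or cup.

Things in the scene. Friction and masses are not known exactly. Their poses are not given: they have to be found in the camera images.
- tally: Fixed tally: round black iron foot 196 mm across with a brass plate 150 x 150 mm, its top 22 mm above the table. Origin on the table at the dial's vertical axis; z up. The pawl's hinge post stands at local x = -78, y = -55 mm. Yaw within 0.35 rad of zero. A red mark on the plate at local +x is the home mark.
- dial (a joint): Angle of the ratchet dial, rad: 0 at the home stop, growing clockwise seen from above; one step 30 degrees (0.524). Wheel 132 mm across, 12 saw teeth, tops at 44 mm. Pawl down: turns clockwise only, and the pawl drops in and bars turning back just under (at most 0.09) each whole step. Pawl thrown back: turns both ways, 0 to 5.2. Friction 0.15 N m holds it; heavy rim. Starts 2 to 4.5 steps on.
- dial_grip (a point): Middle of the dial's dark wooden bar knob, on the dial's axis, 78 mm above the table. The bar is 62 mm long, 14 mm wide, 30 mm tall (62 to 92 mm above the table); at dial = 0 its length lies along the tally's local x, with the end that has a red dash at +x by the home mark, and it turns with the dial.
- pawl (a joint): Angle of the pawl, rad, about its level hinge (parallel to the tally's local x): about 0 with its toe in a tooth gap, up to 0.17 riding over a tooth, growing as it is lifted up and over towards local -y. Only its weight (80 g) works it: let go before about 1.0 it falls into the teeth; beyond about 1.3 it falls clear to its stop at 2.0 and stays there. Hardly any friction.
- pawl_tab (a point): Centre of the pawl's red finger tab: an upright disc 22 mm across, 12 mm thick, flat faces towards the tally's local x and -x, so that fingers closing along local x pinch it; it can turn between them. From the hinge it lies at (y, z) = (50, 28) mm of the tally at pawl = 0 (78 mm above the table) and swings on a radius of 57 mm. Brass arm 8 mm thick below it.
- pawl_hinge (a point): Point on the pawl's hinge axis below the tab's swing: fixed on the tally at local (-78, -55, 50) mm.
- case: The fixed tin case: open-topped box 138 mm (local x) by 188 mm (local y), rim 44 mm above the table, walls and floor 4 mm thick. Origin under its centre on the table. Yaw within about 0.15 rad of zero.
- cover (a joint): Travel of the case's sliding flat cover (4 mm thick, top 48.5 mm above the table) in m: 0 fully shut, growing as it slides along the case's local -y, 0.175 at its end stop, fully open. Friction about 1.2 N; it stays where it is left.
- cover_fin (a point): Centre of the cover's blue pull fin: 12 mm thick along the case's local y, 50 mm long along local x, 26 mm tall above the cover's top (point 13 mm above that top). At cover = 0 it is at local (0, 75) mm of the case; it moves with the cover.
- spandrel1_mid (a point): A loose gilt spandrel (cast corner ornament, 60 g): stepped three-cornered plate 44 x 44 mm, 6 mm thick, with a round upright boss 18 mm in diameter rising from it to 24 mm above its underside, red dot on top. This point is on the boss's axis, 12 mm above the underside; the plate reaches at most 32 mm from the axis. Two to four spandrels are on the table in a start (absent ones read None).
- spandrel2_mid (a point): A loose gilt spandrel (cast corner ornament, 60 g): stepped three-cornered plate 44 x 44 mm, 6 mm thick, with a round upright boss 18 mm in diameter rising from it to 24 mm above its underside, red dot on top. This point is on the boss's axis, 12 mm above the underside; the plate reaches at most 32 mm from the axis. Two to four spandrels are on the table in a start (absent ones read None).
- spandrel3_mid (a point): A loose gilt spandrel (cast corner ornament, 60 g): stepped three-cornered plate 44 x 44 mm, 6 mm thick, with a round upright boss 18 mm in diameter rising from it to 24 mm above its underside, red dot on top. This point is on the boss's axis, 12 mm above the underside; the plate reaches at most 32 mm from the axis. Two to four spandrels are on the table in a start (absent ones read None).
- spandrel4_mid (a point): A loose gilt spandrel (cast corner ornament, 60 g): stepped three-cornered plate 44 x 44 mm, 6 mm thick, with a round upright boss 18 mm in diameter rising from it to 24 mm above its underside, red dot on top. This point is on the boss's axis, 12 mm above the underside; the plate reaches at most 32 mm from the axis. Two to four spandrels are on the table in a start (absent ones read None).
- mallet: Bystander, to be left alone: oak mallet, head 50 x 85 x 45 mm.
- loupe: Bystander, to be left alone: black eyepiece loupe, 38 mm across, 32 mm tall.
- oiljar: Bystander, to be left alone: amber oil jar, 48 mm across, 60 mm tall.
- driver: Bystander, to be left alone: screwdriver.
- cup: Bystander, to be left alone: white cup, 70 mm across, 50 mm tall.
Not all that is in view belongs to the job. What is shaped like the part that bears spandrel4_mid but turquoise is not meant.

How it is judged:
By the outcome, as a careful person would: the job done as asked, in the order asked, and still so for the second after the job is handed in, with the robot touching nothing.
Of spandrel1, spandrel2, spandrel3, spandrel4 only 2 to 4 are there at a start; the rules pass over those that are not, and their reading is None.
At some moment in a run one of spandrel1, spandrel2, spandrel3, spandrel4 may be knocked a few centimetres aside while the robot is not near it.
Once in a run the grip may slacken for a moment while it holds something.
It also fails if it takes over 210 s, if anything falls off the work surface, if the arm or the gripper's body presses on something with over 40 N, if the wrist force passes 120 N, or if a joint passes its speed limit or range.

ROBOT

A 6-joint arm with a two-finger parallel gripper is mounted at the origin on the work surface. World frame = base frame: x ahead of the robot, y to its left, z up, the work surface at z = 0. Lengths are in mm, angles in rad, forces in N, time in s.
With the tool pointing down it reaches from about 325 to 775 mm from the base axis. Payload 5.5 kg.
Tool frame: the origin (TCP) lies at the very end of the fingers, on their centre line; the grasp point (between the pads) lies 19 mm behind it; z points along the fingers, y is the direction in which the jaws open and shut (so a half turn about z gives the same grasp; the last joint's range is limited). The gripper opens to 85 mm and grips with 20 to 120 N. Pads are 22 mm wide; open, the fingers measure 114 mm over their backs; the gripper's body (76 mm by 85 mm) begins 54 mm behind the grasp point. The pads swing forward as they close: fully open they stand 13 mm farther back than shut.
Start: joints at [1.088, 0.091, 1.231, -0, 1.82, -0.057], TCP at [247.836, 546.437, 231.275] pointing down, gripper open.
Joint ranges: [-2.87, 2.87], [-0.86, 2.18], [0.17, 2.46], [-1.51, 4.65], [0.06, 2.69], [-2.65, 2.65]. Speed limits (rad/s): [2.57, 2.57, 3.01, 3.14, 3.14, 3.14].

INTERFACE

Orientations are given as a unit quaternion [x, y, z, w].
In Python, from plant import arm gives the robot as it stands.
- The arm moves only by the tool play_rows, never from a script. Its argument "rows" is a list of rows, each a list of 7 numbers: the turn, a rotation vector about the world's x, y, z in rad, then the shift along the world's x, y, z in mm, then the finger opening in mm, from 0 to 85.4. A call has 1 to 12 rows; each row shifts and turns the commanded pose from where the row before left it; what a row does not reach is not made up. A row lasts 1/8 s, in which the tool goes at most 62.5 mm and 10.7 degrees, less where a joint would pass 70% of its speed; a pose out of reach is approached as far as the arm can. A call with a gripper value outside its range is refused whole. The fingers move at their own pace and stop on an object; "force" is the grip in N (left out, the last holds). Time passes only in rows, so rows that do not move let the fingers close. It gives the time, the measured TCP pose, the force and the opening at its end, in the units of the state.
- arm.state(): the state, without advancing time (a new reading comes with each control period).
- arm.get_image(name): name is "scene" or "top" or "wrist"; returns the picture (384x512x3 uint8, blue, green, red); there is no depth.
- arm.calibration(name): a dict with "K" (3x3 intrinsics, pixels), "origin" and "attitude" of the camera in the world; the wrist camera has in their place "mount" (4x4, takes a point from camera to tool coordinates, whose origin is the TCP and whose axes are the flange's). Camera axes: x right, y down, z forward; pixel columns grow to the right and rows downward; lengths in mm; the calibration is good to about 2 mm. A picture is of the moment at which its call begins: read the wrist's pose just before it. calibration takes no time and is no camera call.
- arm.job_done(): hands the job in, once; it reports no verdict.
Trained networks look in the newest picture that a camera, given by its name, has taken for a name from the list of things; names that differ only in an ending like _2 or _b are one class to them, and where a whole thing is asked for, a point or a joint stands for the part that bears it (a point fixed in the world has none). Each returns a list of dicts, best first, with "score" (0 to 1); they miss things now and then, are a little off and sometimes report something else, mostly with a low value. They report only what shows in the picture. A call takes as long as a camera call. They do not tell look-alikes from the thing itself.
- arm.recognise(camera, label): "position" ([x, y, z] in mm, in world coordinates, good to about 4 mm: the middle of the surface that is visible of it).
- arm.outline_of(camera, label): "mask" (384x512 bool, what is visible of it).
The state is a dict: "t": time; "joints": joint angles; "qvel": joint speeds; "joint_efforts": joint torques, N m; "position": TCP position; "orientation": TCP orientation; "contact_force": force on the tool from outside, world axes, zero at the start; "moment": the same for the moment, N m; "gripper_width": opening from 0.0 (shut) to 1.0 (fully open).
Only numpy, scipy, OpenCV 4.12 (cv2) and the standard library are available. Lean on these libraries where they do the work, as an engineer would, in place of code of your own. Each camera call takes 0.05 s, during which the arm holds its last target.

## Working session

There is one attempt and no reset: what is moved stays moved. The work goes in short steps, Python scripts to look and compute and a tool call to move; the robot and the scene stay as the last step left them, time stands still between calls to the robot, and variables do not carry over. Pictures are saved under pics/ and viewed, and the job is handed in when it is done.

Besides the shell and the picture viewer there is one more tool, called by a JSON object that holds its "fn" and its "kwargs", one argument or row to a line. play_rows: Moves the arm, as the interface text tells. Its arguments: {"type":"object","properties":{"rows":{"type":"array","items":{"type":"array","items":{"type":"number"}}},"force":{"type":"number"}},"required":["rows"]}

```bash
ls; mkdir -p pics; python3 - <<'E'
from plant import arm
import cv2
print(arm.state())
for n in ("scene","top","wrist"):
    c=arm.calibration(n);print(n,c)
    cv2.imwrite(f"pics/{n}0.png",arm.get_image(n))
E
```

```text
pics
{'t': 0.0, 'joints': array([ 1.08828896e+00,  9.18543295e-02,  1.23192109e+00, -2.79525287e-05,
        1.81977388e+00, -5.66784702e-02]), 'qvel': array([ 1.17526904e-03, -5.51455585e-04, -2.82015954e-04,  2.27767814e-03,
       -2.55970329e-03,  8.66234437e-05]), 'joint_efforts': array([ 9.80836885e-04, -4.58731198e+01, -4.18031752e+01, -8.40791245e-05,
        1.14104385e-02, -7.41120147e-06]), 'position': array([247.71115187, 546.16562848, 230.1336883 ]), 'orientation': array([ 2.11312681e-01,  9.77418024e-01, -9.46595679e-04, -2.47506851e-04]), 'contact_force': array([ 0.028306  , -0.38685268,  0.35423575]), 'moment': array([-0.03196191, -0.03695419,  0.00102703]), 'gripper_width': 1.0015518727347312}
scene {'K': array([[352.87398786,   0.        , 256.26685225],
       [  0.        , 352.87398786, 196.40542861],
       [  0.        ,   0.        ,   1.        ]]), 'origin': array([1072.65756097, -555.36225789,  678.41635879]), 'attitude': array([ 0.84440429,  0.31393102, -0.15185309, -0.4066563 ])}
top {'K': array([[406.57514836,   0.        , 254.38207141],
       [  0.        , 406.57514836, 187.33173315],
       [  0.        ,   0.        ,   1.        ]]), 'origin': array([ 395.36733531,   -7.90163473, 1465.45359173]), 'attitude': array([-0.69622317,  0.71575657, -0.04138424,  0.03540013])}
wrist {'K': array([[267.83539069,   0.        , 259.13150919],
       [  0.        , 267.83539069, 193.10534563],
       [  0.        ,   0.        ,   1.        ]]), 'mount': array([[-7.38891042e-04, -9.65303488e-01, -2.61129529e-01,
         6.51723669e+01],
       [ 9.99999265e-01, -4.62198484e-04, -1.12100952e-03,
        -7.13125669e-01],
       [ 9.61420731e-04, -2.61130165e-01,  9.65303119e-01,
        -1.41805323e+02],
       [ 0.00000000e+00,  0.00000000e+00,  0.00000000e+00,
         1.00000000e+00]])}
```

View pics/scene0.png

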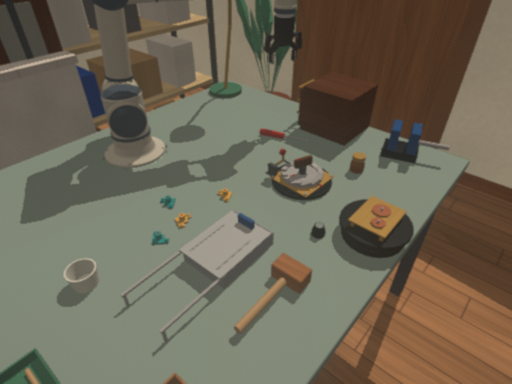

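View pics/top0.png

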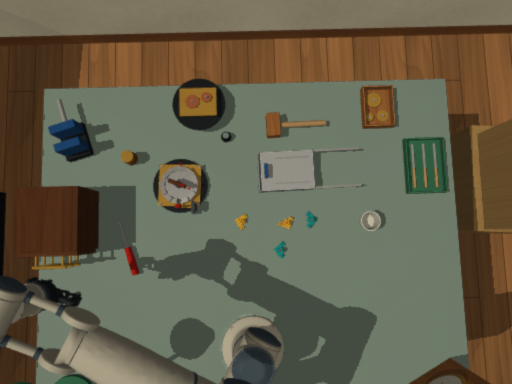

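View pics/wrist0.png

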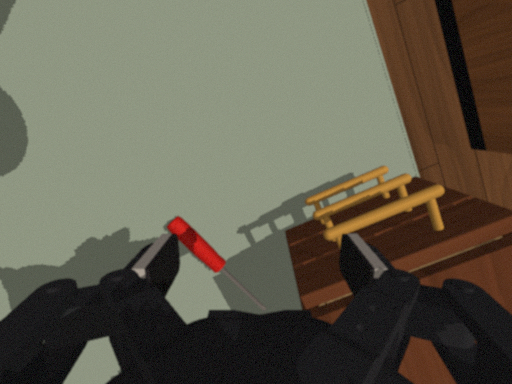

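```bash
cat > h.py <<'E'
import numpy as np, cv2
from scipy.spatial.transform import Rotation as R
from plant import arm
def campose(n,st=None):
    c=arm.calibration(n)
    if n=="wrist":
        st=st or arm.state()
        T=np.eye(4);T[:3,:3]=R.from_quat(st["orientation"]).as_matrix();T[:3,3]=st["position"]
        M=T@np.array(c["mount"]);return c["K"],M[:3,:3],M[:3,3]
    return c["K"],R.from_quat(c["attitude"]).as_matrix(),np.array(c["origin"])
def ray(n,uv,st=None):
    K,Rm,o=campose(n,st);d=Rm@np.linalg.solve(K,np.array([uv[0],uv[1],1.]));return o,d/np.linalg.norm(d)
def onz(n,uv,z,st=None):
    o,d=ray(n,uv,st);return o+d*(z-o[2])/d[2]
def proj(n,p,st=None):
    K,Rm,o=campose(n,st);q=K@(Rm.T@(np.array(p,float)-o));return q[:2]/q[2]
def tri(*rays):
    A=np.zeros((3,3));b=np.zeros(3)
    for o,d in rays:
        P=np.eye(3)-np.outer(d,d);A+=P;b+=P@o
    x=np.linalg.solve(A,b);return x,[float(np.linalg.norm(np.cross(d,x-o))) for o,d in rays]
def snap(n,name,scale=1,crop=None):
    st=arm.state();im=arm.get_image(n)
    o=im
    if crop: x0,y0,x1,y1=crop;o=im[y0:y1,x0:x1]
    if scale!=1:o=cv2.resize(o,None,fx=scale,fy=scale,interpolation=cv2.INTER_CUBIC)
    cv2.imwrite(f"pics/{name}.png",o);np.savez(f"pics/{name}.npz",pos=st["position"],q=st["orientation"],im=im);return st,im
def load(name):
    d=np.load(f"pics/{name}.npz");return dict(position=d["pos"],orientation=d["q"]),d["im"]
def st():
    s=arm.state();Rm=R.from_quat(s["orientation"]).as_matrix()
    print("t",round(s["t"],2),"pos",s["position"].round(1),"jawyaw",round(float(np.degrees(np.arctan2(Rm[1,1],Rm[0,1]))),1),"tz",Rm[:,2].round(3),"j",s["joints"].round(2),"f",s["contact_force"].round(1),"g",round(s["gripper_width"],3));return s
E
python3 - <<'E'
from h import *
st()
for n in ("top","scene"):
    for l in ("tally","dial","dial_grip","pawl_tab","pawl","case","cover","cover_fin","spandrel1_mid","mallet","loupe","oiljar","driver","cup"):
        r=arm.recognise(n,l)
        print(n,l,[(round(float(x["score"]),2),np.round(x["position"]).tolist()) for x in r[:6]])
print(arm.state()["t"])
E
```

```text
t 0.15 pos [247.7 546.2 230.4] jawyaw 65.6 tz [-0.001 -0.001 -1.   ] j [ 1.09  0.09  1.23 -0.    1.82 -0.06] f [ 1.1 -1.3 -0.3] g 1.003
top tally [(0.68, [564.0, 240.0, 35.0])]
top dial [(0.89, [568.0, 247.0, 34.0]), (0.3, [564.0, 238.0, 39.0])]
top dial_grip [(0.69, [573.0, 240.0, 34.0])]
top pawl_tab [(0.64, [490.0, 233.0, 54.0])]
top pawl [(0.59, [494.0, 235.0, 59.0]), (0.28, [607.0, -144.0, 47.0])]
top case [(0.74, [608.0, -147.0, 49.0]), (0.54, [740.0, 72.0, 34.0])]
top cover [(0.84, [612.0, -136.0, 48.0]), (0.2, [608.0, -143.0, 47.0])]
top cover_fin [(0.68, [610.0, -135.0, 51.0]), (0.27, [738.0, 73.0, 31.0])]
top spandrel1_mid []
top mallet [(0.79, [779.0, -113.0, 44.0])]
top loupe [(0.59, [568.0, 239.0, 41.0])]
top oiljar [(0.47, [666.0, 416.0, 62.0])]
top driver [(0.66, [320.0, 416.0, 23.0])]
top cup [(0.9, [424.0, -430.0, 19.0]), (0.64, [611.0, -134.0, 48.0]), (0.41, [779.0, -115.0, 43.0])]
scene tally [(0.79, [582.0, 217.0, 33.0])]
scene dial [(0.89, [580.0, 234.0, 37.0])]
scene dial_grip [(0.72, [580.0, 237.0, 38.0])]
scene pawl_tab [(0.31, [588.0, 215.0, 32.0])]
scene pawl []
scene case [(0.96, [632.0, -169.0, 44.0])]
scene cover [(0.56, [619.0, -142.0, 49.0])]
scene cover_fin []
scene spandrel1_mid [(0.49, [580.0, 238.0, 41.0])]
scene mallet [(0.84, [789.0, -122.0, 33.0])]
scene loupe [(0.7, [751.0, 73.0, 25.0])]
scene oiljar [(0.53, [682.0, 404.0, 31.0])]
scene driver [(0.6, [329.0, 415.0, 16.0]), (0.41, [754.0, 68.0, 24.0])]
scene cup [(0.66, [415.0, -422.0, 29.0])]
1.55
```

```bash
python3 - <<'E'
from h import *
im=cv2.imread("pics/top0.png")
cv2.imwrite("pics/a1.png",cv2.resize(im[90:270,100:340],None,fx=3.3,fy=3.3,interpolation=cv2.INTER_CUBIC))
im=cv2.imread("pics/scene0.png")
cv2.imwrite("pics/a2.png",cv2.resize(im[110:260,140:380],None,fx=3.3,fy=3.3,interpolation=cv2.INTER_CUBIC))
E
```

```text
(no output)
```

View pics/a1.png

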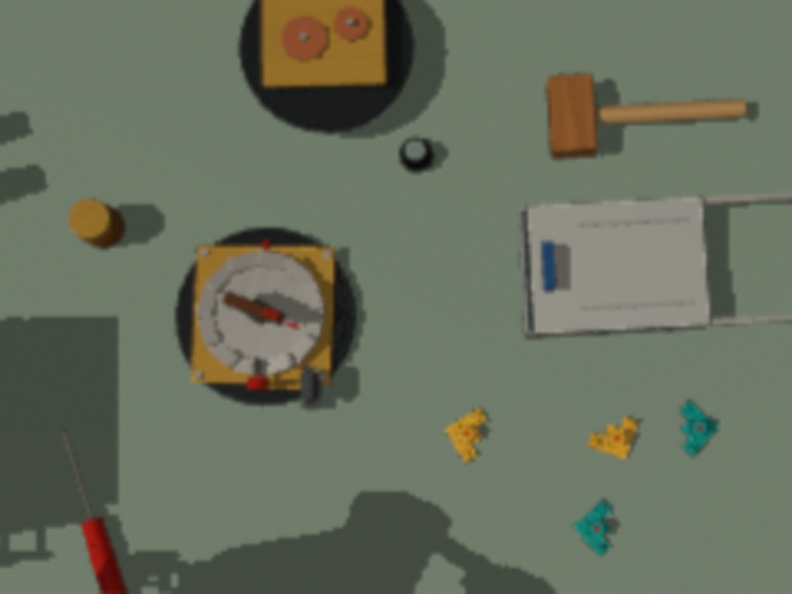

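View pics/a2.png

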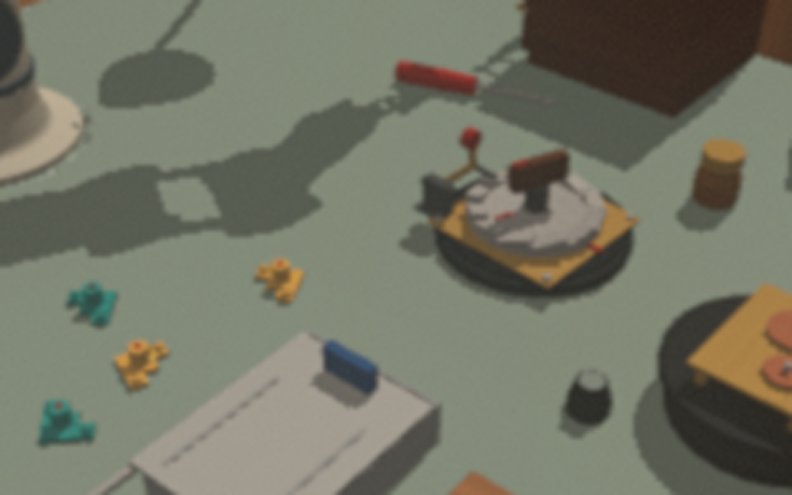

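{"fn": "play_rows", "kwargs": {
  "rows": [
    [0, 0, -0.16, 36, -46, 6, 60],
    [0, 0, -0.16, 37, -47, 6, 60],
    [0, 0, -0.16, 37, -47, 6, 60],
    [0, 0, -0.16, 37, -47, 6, 60],
    [0, 0, -0.16, 37, -47, 6, 60],
    [0, 0, -0.16, 37, -47, 6, 60],
    [0, 0, -0.16, 36, -30, 6, 60],
    [0, 0, 0, 0, 0, 0, 60]
  ]
}}

```text
t: 2.55
position: [506.7, 233.0, 273.2]
orientation: [0.7, 0.714, -0.0, 0.0]
contact_force: [0.1, 0.8, -0.0]
gripper_width: 0.703
```

```bash
python3 - <<'E'
from h import *
st();snap("wrist","w1",1.5)
E
```

```text
t 2.55 pos [506.7 233.  273.2] jawyaw 1.1 tz [ 0.    -0.001 -1.   ] j [ 0.37 -0.01  1.26 -0.    1.89  0.35] f [ 0.1  0.8 -0. ] g 0.703
```

View pics/w1.png

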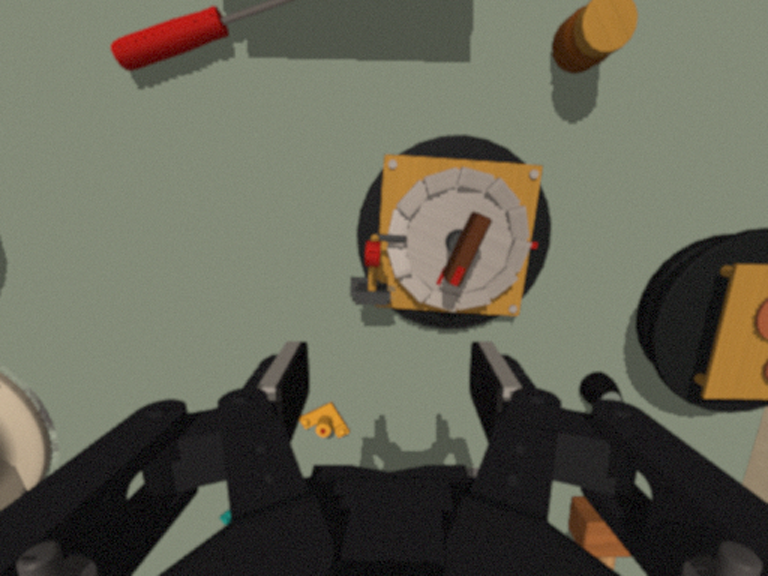

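```bash
python3 - <<'E'
from h import *
s,im=load("w1")
W=lambda u,v,z:onz("wrist",(u/1.5,v/1.5),z,s)
c=[W(*p,22) for p in ((386,156),(543,164),(520,317))]
for a in c: print(a.round(1))
print("ctr",((c[0]+c[2])/2).round(1),"sizes",np.linalg.norm(c[0]-c[1]),np.linalg.norm(c[1]-c[2]))
d=c[1]-c[0];print("yaw x",np.degrees(np.arctan2(d[1],d[0])))
d=c[1]-c[2];print("yaw y",np.degrees(np.arctan2(d[1],d[0]))-90)
print("home",W(535,244,22).round(1))
# hub/knob
a=W(489,216,92);b=W(457,280,92);print("bar top ends",a.round(1),b.round(1))
# screws
for p in ((393,163),(534,175),(512,310)): print("screw",W(*p,23).round(1))
print("tab tri",tri(ray("wrist",(373/1.5,252/1.5),s),ray("top",(257/3.3+100,383/3.3+90))))
print("hub tri",tri(ray("wrist",(473/1.5,248/1.5),s),ray("top",(252/3.3+100,306/3.3+90))))
T=lambda u,v,z:onz("top",(u/3.3+100,v/3.3+90),z)
c=[T(*p,22) for p in ((200,248),(334,248),(334,387),(195,382))]
for a in c:print("top",a.round(1))
print(np.mean(c,0))
# foot circle fit
E
```

```text
[503. 320.  22.]
[649.8 315.6  22. ]
[644.  164.6  22. ]
ctr [573.5 242.3  22. ] sizes 146.8547509578378 151.1644313771212
yaw x -1.6956794577828251
yaw y -2.1742118679335363
home [650.9 240.5  22. ]
bar top ends [586.  272.3  92. ] [563.9 219.6  92. ]
screw [509.6 313.8  23. ]
screw [642.1 305.6  23. ]
screw [634.7 172.3  23. ]
tab tri (array([491.52064159, 240.10403594,  78.89867946]), [2.2672614166414657, 2.2672614166414626])
hub tri (array([572.35293278, 244.88931871,  87.14295302]), [3.8735023296104782, 3.8735023296105466])
top [641.8 311.7  22. ]
top [637.9 166.2  22. ]
top [486.6 168.3  22. ]
top [496.1 317.5  22. ]
[565.60592611 240.90924968  22.        ]
```

{"fn": "play_rows", "kwargs": {
  "rows": [
    [0, 0, -0.034, -6, 4, -50, 50],
    [0, 0, -0.034, -6, 4, -50, 50],
    [0, 0, 0, 0, 0, 0, 50]
  ]
}}

```text
t: 2.98
position: [489.2, 243.6, 167.8]
orientation: [0.721, 0.693, -0.005, -0.002]
contact_force: [-0.9, -0.4, 0.0]
gripper_width: 0.585
```

```bash
python3 - <<'E'
from h import *
st();snap("wrist","w2",1.5)
E
```

```text
t 2.98 pos [489.2 243.6 167.8] jawyaw -2.3 tz [-0.01  -0.004 -1.   ] j [ 0.4  -0.05  1.48  0.    1.72  0.44] f [-0.9 -0.4  0. ] g 0.585
```

View pics/w2.png

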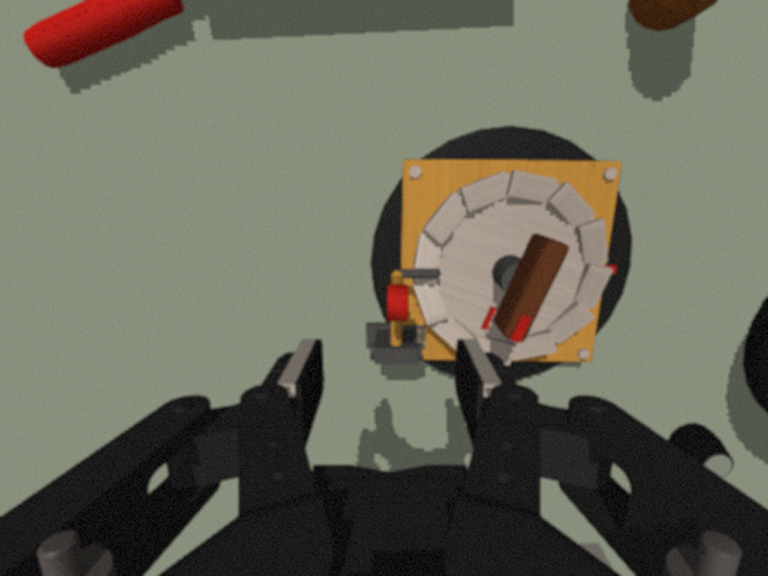

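```bash
python3 - <<'E'
from h import *
s,im=load("w2");s1,_=load("w1")
W=lambda u,v,z:onz("wrist",(u/1.5,v/1.5),z,s)
r=lambda u,v,s:ray("wrist",(u/1.5,v/1.5),s)
print("screws",*[W(*p,23).round(1) for p in ((415,172),(611,174),(584,354))])
print("corners",*[W(*p,22).round(1) for p in ((403,160),(621,160),(590,361))])
print("tab@78",W(398,302,78).round(1), W(398,302,88).round(1))
print("tab tri",tri(r(373,252,s1),r(398,302,s)))
print("bar ends",W(553,242,92).round(1),W(512,332,92).round(1), "home",W(613,269,22))
print("bar tri",tri(r(473,248,s1),r(533,287,s)))
st()
E
```

```text
screws [508.9 313.   23. ] [642.2 306.3  23. ] [635.7 173.4  23. ]
corners [500.9 321.2  22. ] [648.5 315.2  22. ] [641.3 166.8  22. ]
tab@78 [494.  237.5  78. ] [493.9 240.6  88. ]
tab tri (array([494.06536475, 241.513247  ,  90.75442735]), [0.13928911314890652, 0.13928911314884135])
bar ends [578.9 272.7  92. ] [558.9 221.4  92. ] home [651.23082968 239.52233629  22.        ]
bar tri (array([580.21723456, 241.05891641,  64.22320369]), [1.4563961789101174, 1.4563961789101403])
t 3.02 pos [491.1 244.1 172. ] jawyaw -2.3 tz [-0.004 -0.001 -1.   ] j [ 0.4  -0.05  1.48  0.    1.72  0.44] f [1.4 0.5 1.7] g 0.585
```

{"fn": "play_rows", "kwargs": {
  "rows": [
    [0, 0, -0.006, 1.4, -2.7, -30, 36],
    [0, 0, 0, 0, 0, -30, 36],
    [0, 0, 0, 0, 0, -25, 36],
    [0, 0, 0, 0, 0, -24, 36],
    [0, 0, 0, 0, 0, 0, 36],
    [0, 0, 0, 0, 0, 0, 4],
    [0, 0, 0, 0, 0, 0, 4],
    [0, 0, 0, 0, 0, 0, 4],
    [0, 0, 0, 0, 0, 0, 4]
  ],
  "force": 30
}}

```text
t: 4.15
position: [493.4, 242.0, 67.3]
orientation: [0.724, 0.69, 0.0, -0.001]
contact_force: [-10.5, 1.5, 6.5]
gripper_width: 0.134
```

```bash
python3 - <<'E'
from h import *
st();snap("wrist","w3",1.5)
E
```

```text
t 4.15 pos [493.4 242.   67.3] jawyaw -2.7 tz [-0.001  0.002 -1.   ] j [ 0.39 -0.01  1.63  0.    1.53  0.44] f [-10.5   1.5   6.5] g 0.134
```

View pics/w3.png

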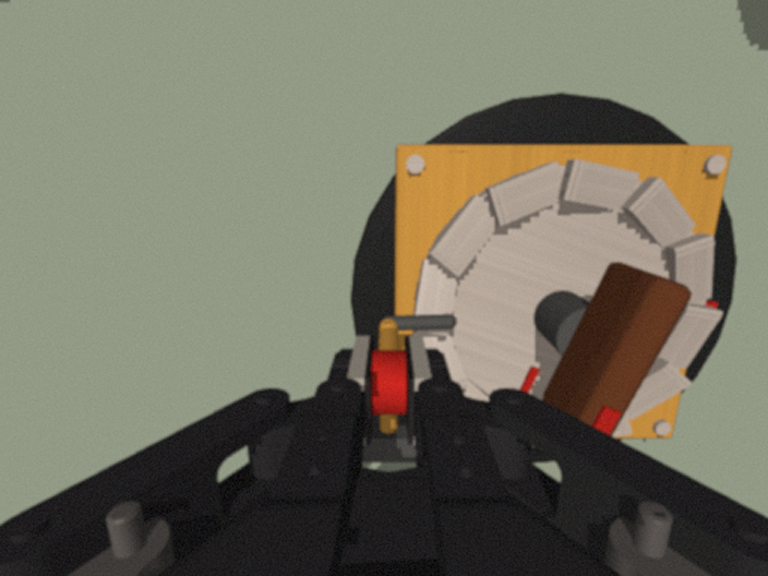

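{"fn": "play_rows", "kwargs": {
  "rows": [
    [0, 0, 0, -0.4, -8.5, 11.5, 4],
    [0, 0, 0, -0.5, -11, 9, 4],
    [0, 0, 0, -0.6, -13, 6, 4],
    [0, 0, 0, -0.7, -14, 2.6, 4],
    [0, 0, 0, -0.7, -14.3, -0.9, 4],
    [0, 0, 0, -0.7, -13.5, -4.4, 4],
    [0, 0, 0, -0.4, -7.5, -4.3, 4],
    [0, 0, 0, 0, 0, 0, 4]
  ]
}}

```text
t: 5.2
position: [489.3, 158.8, 85.4]
orientation: [0.724, 0.69, -0.0, -0.001]
contact_force: [-8.7, 1.1, 1.1]
gripper_width: 0.13
```

```bash
python3 - <<'E'
from h import *
st();snap("wrist","w4",1.5)
E
```

```text
t 5.2 pos [489.3 158.8  85.4] jawyaw -2.8 tz [-0.002  0.001 -1.   ] j [ 0.25 -0.12  1.7   0.    1.56  0.3 ] f [-8.7  1.1  1.1] g 0.13
```

View pics/w4.png

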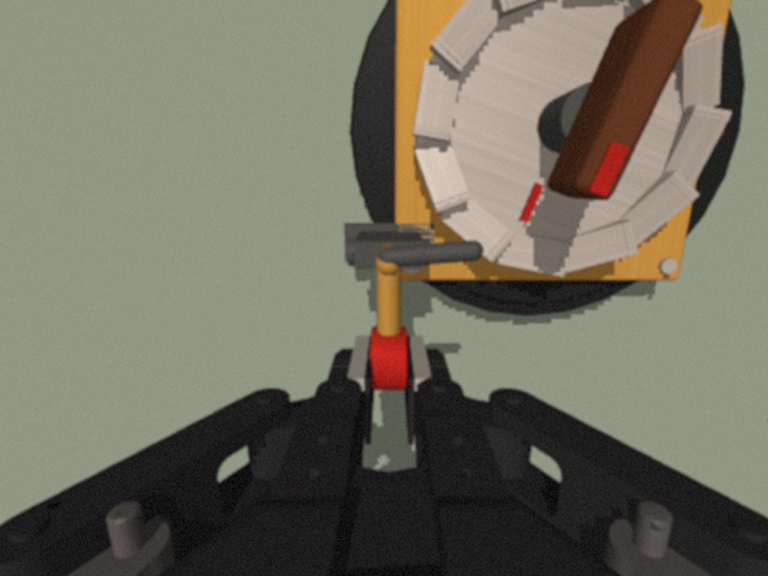

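{"fn": "play_rows", "kwargs": {
  "rows": [
    [0, 0, 0, 0, 0, 0, 34],
    [0, 0, 0, 0, 0, 0, 34],
    [0, 0, 0, 0, 0, 0, 34],
    [0, 0, 0, 0, 0, 40, 34],
    [0, 0, 0, 0, 0, 40, 34],
    [0, 0, -0.17, 42, 42, 10, 50],
    [0, 0, -0.17, 41, 42, 0, 50],
    [0, 0, 0, 0, 0, 0, 50],
    [0, 0, 0, 0, 0, 0, 50]
  ]
}}

```text
t: 6.38
position: [573.1, 242.7, 173.3]
orientation: [0.83, 0.558, -0.001, 0.0]
contact_force: [0.1, 0.4, 0.5]
gripper_width: 0.587
```

```bash
python3 - <<'E'
from h import *
st();snap("wrist","w5",1.5);snap("top","t5",4,(140,140,230,230))
E
```

```text
t 6.38 pos [573.1 242.7 173.3] jawyaw -22.2 tz [-0.001 -0.001 -1.   ] j [ 0.35  0.15  1.27 -0.    1.72  0.73] f [0.1 0.4 0.5] g 0.587
```

View pics/w5.png

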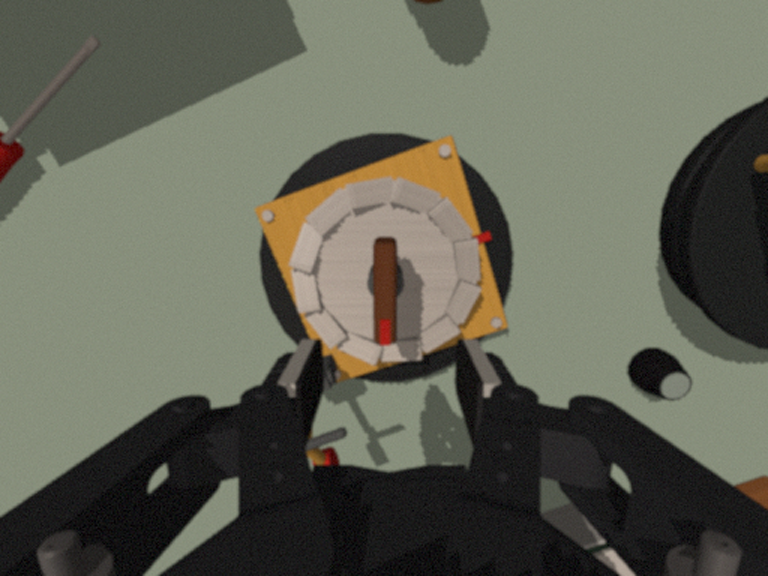

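```bash
python3 - <<'E'
from h import *
s,im=load("w5")
W=lambda u,v,z:onz("wrist",(u/1.5,v/1.5),z,s)
sc=[W(*p,23) for p in ((267,216),(445,150),(496,323))]
print(*[a.round(1) for a in sc],((sc[0]+sc[2])/2).round(1),np.degrees(np.arctan2(*(sc[1]-sc[0])[[1,0]])))
a,b=W(385,239,92),W(386,341,92);print(a.round(1),b.round(1),((a+b)/2).round(1),np.degrees(np.arctan2(*(b-a)[[1,0]])))
E
```

```text
[508.3 313.1  23. ] [641.9 306.8  23. ] [634.8 173.4  23. ] [571.5 243.2  23. ] -2.678700856480793
[584.6 274.5  92. ] [561.9 218.   92. ] [573.3 246.2  92. ] -111.83488771876335
```

{"fn": "play_rows", "kwargs": {
  "rows": [
    [0, 0, 0, -1, 0.5, -30, 50],
    [0, 0, 0, 0, 0, -30, 50],
    [0, 0, 0, 0, 0, -30, 50],
    [0, 0, 0, 0, 0, -21, 50],
    [0, 0, 0, 0, 0, 0, 4],
    [0, 0, 0, 0, 0, 0, 4],
    [0, 0, 0, 0, 0, 0, 4],
    [0, 0, 0, 0, 0, 0, 4],
    [0, 0, 0, 0, 0, 0, 4]
  ],
  "force": 50
}}

```text
t: 7.6
position: [571.0, 244.1, 64.6]
orientation: [0.83, 0.557, -0.001, -0.001]
contact_force: [-7.6, -0.0, 2.7]
gripper_width: 0.155
```

{"fn": "play_rows", "kwargs": {
  "rows": [
    [0, 0, 0.05, 0, 0, 0, 4],
    [0, 0, 0.1, 0, 0, 0, 4],
    [0, 0, 0.13, 0, 0, 0, 4],
    [0, 0, 0.13, 0, 0, 0, 4],
    [0, 0, 0.13, 0, 0, 0, 4],
    [0, 0, 0.13, 0, 0, 0, 4],
    [0, 0, 0.13, 0, 0, 0, 4],
    [0, 0, 0.13, 0, 0, 0, 4],
    [0, 0, 0.13, 0, 0, 0, 4],
    [0, 0, 0.13, 0, 0, 0, 4],
    [0, 0, 0.13, 0, 0, 0, 4],
    [0, 0, 0.13, 0, 0, 0, 4]
  ]
}}

```text
t: 9.1
position: [572.5, 244.7, 64.6]
orientation: [0.25, 0.968, 0.001, 0.0]
contact_force: [-1.1, 3.3, -1.3]
gripper_width: 0.148
```

```bash
python3 - <<'E'
from h import *
s=st();print(s["moment"].round(2));snap("wrist","w6",1.5)
E
```

```text
t 9.1 pos [572.5 244.7  64.6] jawyaw 61.1 tz [ 0.002  0.002 -1.   ] j [ 0.35  0.18  1.43  0.    1.53 -0.72] f [-1.1  3.3 -1.3] g 0.148
[ 0.5   0.41 -0.26]
```

View pics/w6.png

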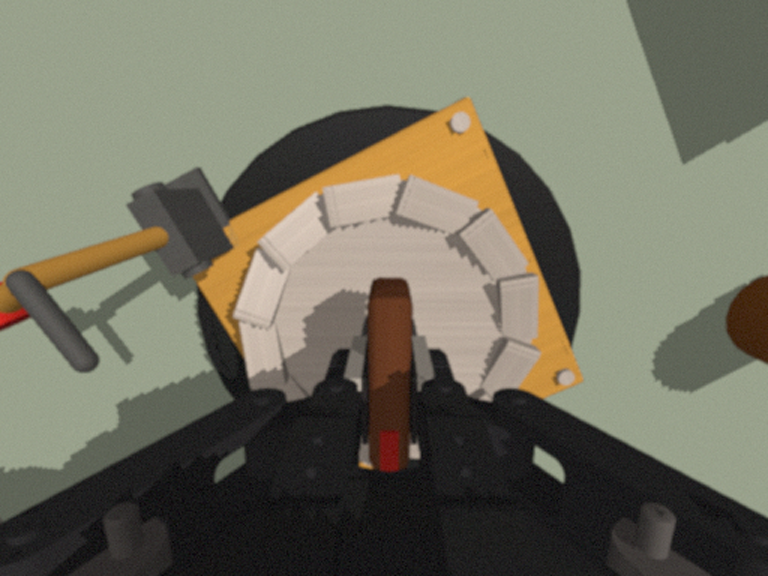

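{"fn": "play_rows", "kwargs": {
  "rows": [
    [0, 0, 0.11, 0, 0, 0, 4],
    [0, 0, 0.11, 0, 0, 0, 4],
    [0, 0, 0.1, 0, 0, 0, 4],
    [0, 0, 0.08, 0, 0, 0, 4],
    [0, 0, 0.05, 0, 0, 0, 4],
    [0, 0, 0.03, 0, 0, 0, 4],
    [0, 0, 0.02, 0, 0, 0, 4],
    [0, 0, 0, 0, 0, 0, 4],
    [0, 0, 0, 0, 0, 0, 4]
  ]
}}

```text
t: 10.28
position: [572.6, 245.2, 64.6]
orientation: [0.007, 1.0, 0.002, 0.001]
contact_force: [-1.3, 6.5, -0.2]
gripper_width: 0.153
```

```bash
python3 - <<'E'
from h import *
s=st();print(s["moment"].round(2));snap("wrist","w7",1.5)
E
```

```text
t 10.28 pos [572.6 245.2  64.6] jawyaw 89.2 tz [ 0.002  0.004 -1.   ] j [ 0.35  0.18  1.43  0.    1.53 -1.21] f [-1.3  6.5 -0.2] g 0.153
[ 0.86  0.35 -1.32]
```

View pics/w7.png

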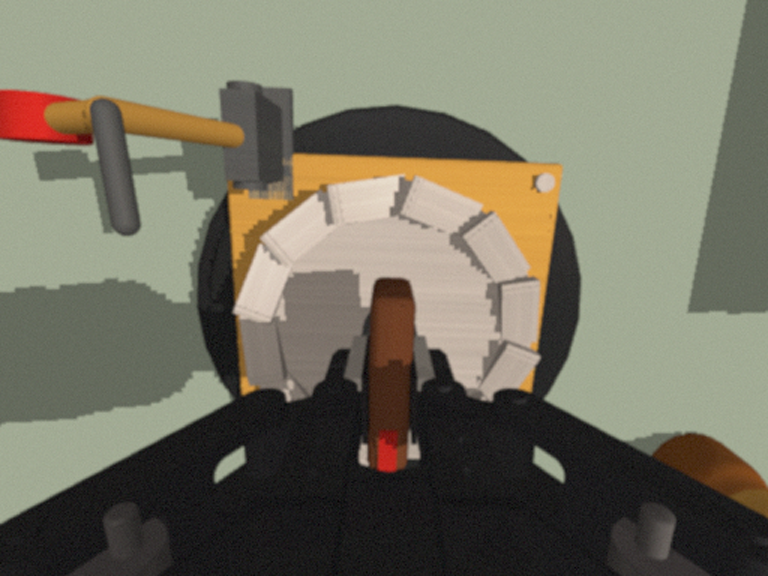

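{"fn": "play_rows", "kwargs": {
  "rows": [
    [0, 0, 0, 0, 0, 0, 40],
    [0, 0, 0, 0, 0, 0, 40],
    [0, 0, 0, 0, 0, 0, 40],
    [0, 0, 0, 0, 0, 40, 40],
    [0, 0, 0, 0, 0, 40, 40],
    [0, 0, -0.17, 0, 0, 35, 40],
    [0, 0, -0.18, 0, 0, 0, 40],
    [0, 0, -0.18, 0, 0, 0, 40],
    [0, 0, -0.18, 0, 0, 0, 40],
    [0, 0, 0, 0, 0, 0, 40]
  ]
}}

```text
t: 11.58
position: [572.3, 243.3, 177.9]
orientation: [0.352, 0.936, -0.0, 0.0]
contact_force: [-0.2, 0.1, -0.5]
gripper_width: 0.475
```

```bash
python3 - <<'E'
from h import *
s=st();snap("wrist","w8",1.5)
E
```

```text
t 11.57 pos [572.3 243.3 177.9] jawyaw 48.8 tz [ 0. -0. -1.] j [ 0.35  0.15  1.27 -0.    1.73 -0.5 ] f [-0.2  0.1 -0.5] g 0.475
```

View pics/w8.png

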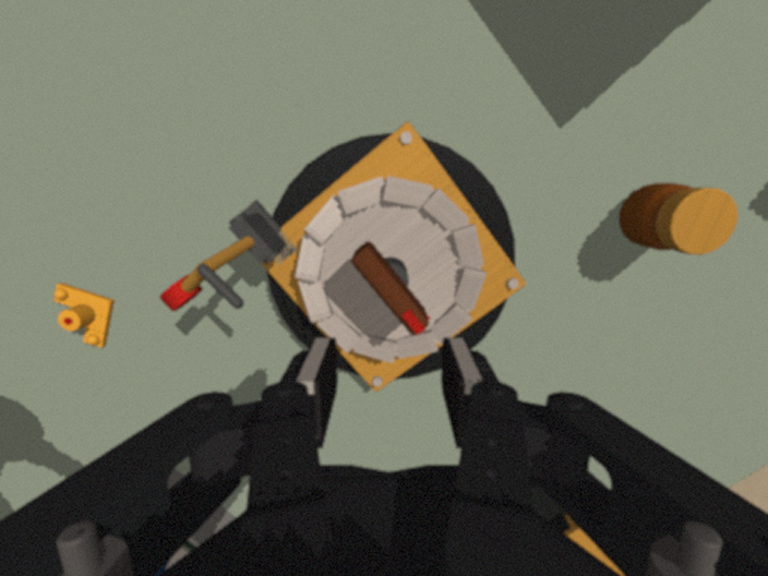

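```bash
python3 - <<'E'
from h import *
s,im=load("w8")
W=lambda u,v,z:onz("wrist",(u/1.5,v/1.5),z,s)
sc=[W(*p,23) for p in ((406,138),(513,284),(377,382))]
print(*[a.round(1) for a in sc],((sc[0]+sc[2])/2).round(1),np.degrees(np.arctan2(*(sc[1]-sc[0])[[1,0]])))
a,b=W(362,248,92),W(419,325,92);print(a.round(1),b.round(1),((a+b)/2).round(1),np.degrees(np.arctan2(*(b-a)[[1,0]])))
print("tab",W(180,292,84).round(1),"rod",W(203,268,109).round(1),W(238,302,109).round(1))
print("spandrel near",W(69,322,24))
E
```

```text
[509.2 313.5  23. ] [642.4 306.8  23. ] [635.8 174.   23. ] [572.5 243.7  23. ] -2.8729672789595635
[540.7 249.7  92. ] [597.9 244.1  92. ] [569.3 246.9  92. ] -5.563041408708075
tab [488.3 146.9  84. ] rod [491.3 181.  109. ] [516.7 181.2 109. ]
spandrel near [438.54262176  27.91685761  24.        ]
```

```bash
python3 - <<'E'
from h import *
s,im=load("w8")
cv2.imwrite("pics/z8.png",cv2.resize(im[145:240,210:310],None,fx=6,fy=6,interpolation=cv2.INTER_CUBIC))
E
```

```text
(no output)
```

View pics/z8.png

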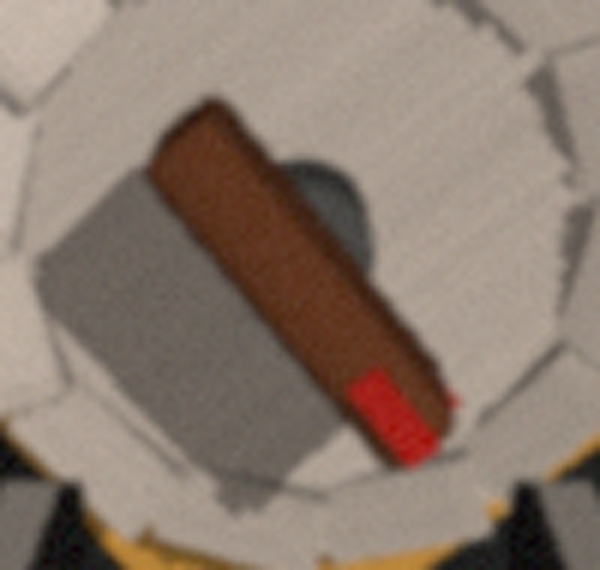

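```bash
python3 - <<'E'
from h import *
s,im=load("w8")
W=lambda u,v,z:onz("wrist",(u/6+210,v/6+145),z,s)
for p,q in (((150,172),(390,462)),((205,285-45),(340,405)),((360,372),(412,466))):
    d=W(*q,92)-W(*p,92);print(W(*p,92).round(1),np.degrees(np.arctan2(d[1],d[0])))
# predicted bar corners for dial 0 and 3deg
for dial in (0,3,5):
    y=np.radians(-2.85-dial);c=np.array([572.3,243.5])
    u=np.array([np.cos(y),np.sin(y)]);v=np.array([-u[1],u[0]])
    for a,b in ((-31,-7),(31,-7),(-31,7),(31,7)):
        P=c+u*a+v*b;pp=proj("wrist",[*P,92],s);print(dial,a,b,((pp-[210,145])*6).round(0))
E
```

```text
[542.5 240.7  92. ] -2.868053207611174
[555.2 239.9  92. ] -3.1994775518170107
[585.4 243.8  92. ] -12.974222066443216
0 -31 -7 [129. 176.]
0 31 -7 [391. 491.]
0 -31 7 [205. 116.]
0 31 7 [465. 437.]
3 -31 -7 [137. 168.]
3 31 -7 [381. 495.]
3 -31 7 [215. 112.]
3 31 7 [458. 445.]
5 -31 -7 [142. 162.]
5 31 -7 [374. 498.]
5 -31 7 [222. 109.]
5 31 7 [452. 450.]
```

{"fn": "play_rows", "kwargs": {
  "rows": [
    [0, 0, -0.18, -17, -20, 0, 34],
    [0, 0, -0.18, -17, -20, 0, 34],
    [0, 0, -0.18, -17, -20, 0, 34],
    [0, 0, -0.18, -17, -20, 0, 34],
    [0, 0, -0.18, -15.6, -17.3, 0, 34],
    [0, 0, 0, 0, 0, -30, 34],
    [0, 0, 0, 0, 0, -20, 34],
    [0, 0, 0, 0, 0, 0, 34],
    [0, 0, 0, 0, 0, 0, 34]
  ]
}}

```text
t: 12.75
position: [489.0, 146.4, 128.4]
orientation: [0.724, 0.69, 0.0, 0.0]
contact_force: [0.2, 0.2, -0.0]
gripper_width: 0.4
```

```bash
python3 - <<'E'
from h import *
s=st();snap("wrist","w9",1.5)
E
```

```text
t 12.75 pos [489.  146.4 128.4] jawyaw -2.7 tz [ 0.001  0.    -1.   ] j [ 0.22 -0.15  1.65 -0.    1.64  0.27] f [ 0.2  0.2 -0. ] g 0.4
```

View pics/w9.png

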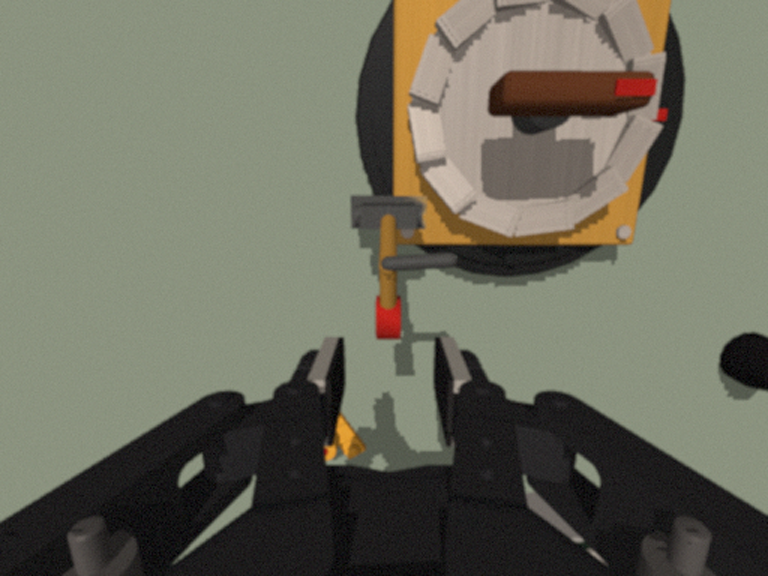

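{"fn": "play_rows", "kwargs": {
  "rows": [
    [0, 0, 0, -0.3, -0.3, -30, 34],
    [0, 0, 0, 0, 0, -28, 34],
    [0, 0, 0, 0, 0, 0, 34],
    [0, 0, 0, 0, 0, 0, 4],
    [0, 0, 0, 0, 0, 0, 4],
    [0, 0, 0, 0, 0, 0, 4],
    [0, 0, 0, 0, 0, 0, 4],
    [0, 0, 0, 0.2, 4.5, 5, 4],
    [0, 0, 0, 0.3, 5.3, 5.5, 4]
  ],
  "force": 30
}}

```text
t: 13.92
position: [488.9, 154.5, 80.2]
orientation: [0.725, 0.689, -0.001, 0.001]
contact_force: [-1.1, -3.7, -4.0]
gripper_width: 0.131
```

{"fn": "play_rows", "kwargs": {
  "rows": [
    [0, 0, 0, 0.6, 12, 7.7, 4],
    [0, 0, 0, 0.7, 13.5, 4.4, 4],
    [0, 0, 0, 0.7, 14.3, 0.9, 4],
    [0, 0, 0, 0.7, 14, -2.6, 4],
    [0, 0, 0, 0.6, 13, -6.1, 4],
    [0, 0, 0, 0.5, 11, -9, 4],
    [0, 0, 0, 0.2, 4.7, -5.6, 4],
    [0, 0, 0, 0, 0, 0, 4],
    [0, 0, 0, 0, 0, 0, 4]
  ]
}}

```text
t: 15.05
position: [493.3, 241.4, 73.3]
orientation: [0.724, 0.69, 0.003, -0.001]
contact_force: [-5.1, 6.0, 9.8]
gripper_width: 0.133
```

```bash
python3 - <<'E'
from h import *
s=st();snap("wrist","w10",1.5)
E
```

```text
t 15.05 pos [493.3 241.4  73.3] jawyaw -2.7 tz [ 0.003  0.006 -1.   ] j [ 0.39 -0.02  1.63  0.    1.53  0.44] f [-5.1  6.   9.8] g 0.133
```

View pics/w10.png

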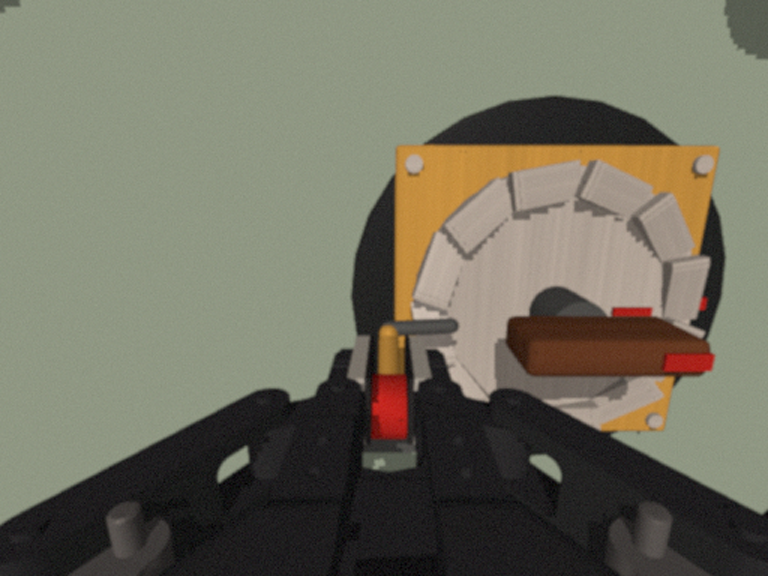

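{"fn": "play_rows", "kwargs": {
  "rows": [
    [0, 0, 0, 0, 0, 0, 34],
    [0, 0, 0, 0, 0, 0, 34],
    [0, 0, 0, 0, 0, 0, 34],
    [0, 0, 0, 0, 0, 40, 34],
    [0, 0, 0, 0, 0, 40, 34],
    [0, 0, 0, 0, -20, 30, 34],
    [0, 0, 0, 0, -20, 30, 34],
    [0, 0, 0, 0, 0, 0, 34]
  ]
}}

```text
t: 16.1
position: [494.1, 197.4, 213.2]
orientation: [0.725, 0.689, 0.003, 0.001]
contact_force: [-0.1, 0.6, -0.0]
gripper_width: 0.401
```

```bash
python3 - <<'E'
from h import *
s=st();snap("wrist","w11",1.5)
T=lambda u,v,z:onz("top",(u/3.3+100,v/3.3+90),z)
print("fin",T(548,266,74).round(1))
for p in ((526,206),(704,199),(709,325),(534,331)): print("cover corner",T(*p,48).round(1))
print("spand",T(615,437,24).round(1),T(465,433,24).round(1),"turq",T(699,427,24).round(1),T(596,527,24).round(1))
E
```

```text
t 16.1 pos [494.1 197.4 213.2] jawyaw -2.9 tz [ 0.006  0.002 -1.   ] j [ 0.32 -0.1   1.45 -0.    1.78  0.37] f [-0.1  0.6 -0. ] g 0.401
fin [604.  -63.8  74. ]
cover corner [673.6 -43.3  48. ]
cover corner [ 676.1 -234.8   48. ]
cover corner [ 539.9 -234.1   48. ]
cover corner [538.6 -47.8  48. ]
spand [ 424.6 -131.8   24. ] [433.3  28.6  24. ] turq [ 432.7 -222.4   24. ] [ 329.8 -108.2   24. ]
```

View pics/w11.png

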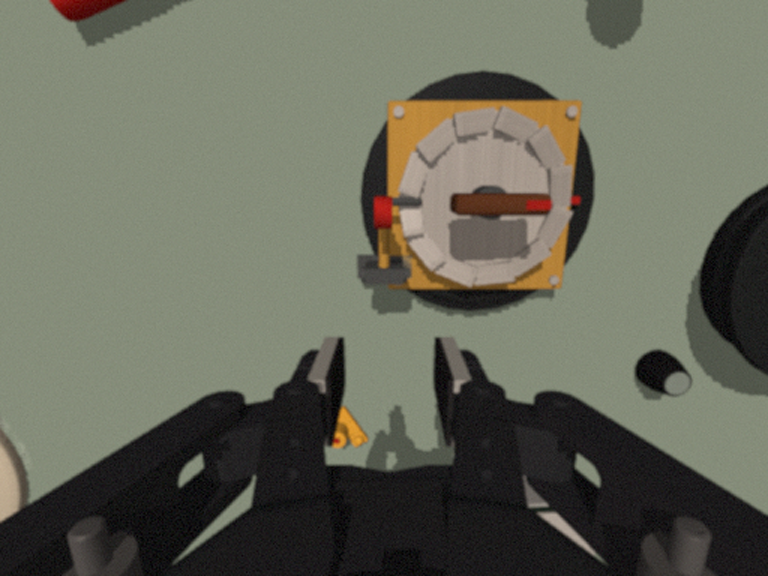

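{"fn": "play_rows", "kwargs": {
  "rows": [
    [0, 0, 0.18, 12.4, -29, 0, 34],
    [0, 0, 0.18, 12.4, -29, 0, 34],
    [0, 0, 0.18, 12.4, -29, 0, 34],
    [0, 0, 0.18, 12.4, -29, 0, 34],
    [0, 0, 0.18, 12.4, -29, 0, 34],
    [0, 0, 0.18, 12.4, -29, 0, 34],
    [0, 0, 0.18, 12.4, -29, 0, 34],
    [0, 0, 0.18, 12.4, -29, 0, 34],
    [0, 0, 0.18, 12.4, -29, 0, 34],
    [0, 0, 0, 0, 0, 0, 34],
    [0, 0, 0, 0, 0, 0, 34]
  ]
}}

```text
t: 17.52
position: [604.1, -61.9, 208.4]
orientation: [0.001, 1.0, 0.001, -0.001]
contact_force: [-0.1, -0.5, -0.3]
gripper_width: 0.405
```

```bash
python3 - <<'E'
from h import *
s,im=load("w11")
c=np.array([572.3,243.5]);y=np.radians(-2.85);Rm=np.array([[np.cos(y),-np.sin(y)],[np.sin(y),np.cos(y)]])
for th in (0,.17,.4):
    a=.5105+th;l=np.array([-78,-55+57.3*np.cos(a)]);print(th,(proj("wrist",[*(c+Rm@l),50+57.3*np.sin(a)],s)*1.5).round())
s=st();snap("wrist","w12",1.5)
E
```

```text
0 [386. 213.]
0.17 [386. 222.]
0.4 [386. 238.]
t 17.52 pos [604.1 -61.9 208.4] jawyaw 89.9 tz [-0.002  0.001 -1.   ] j [-0.16  0.11  1.25  0.    1.78 -1.73] f [-0.1 -0.5 -0.3] g 0.405
```

View pics/w12.png

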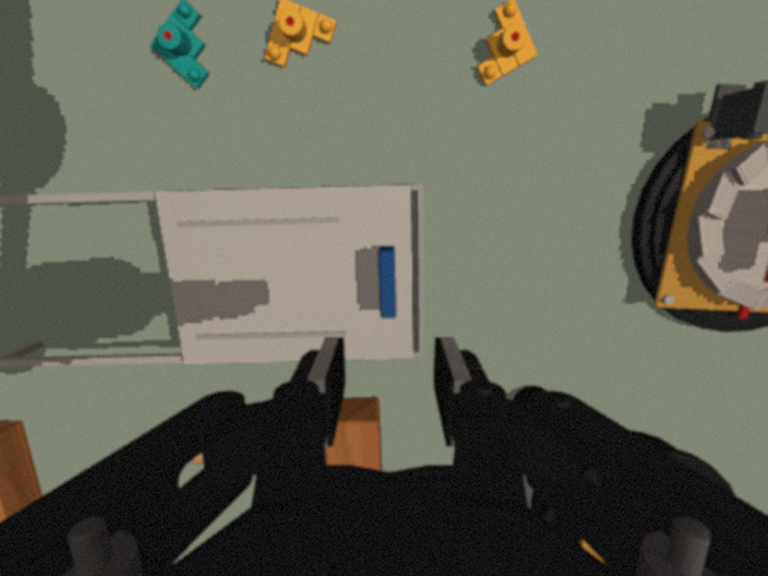

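```bash
python3 - <<'E'
from h import *
s,im=load("w12")
W=lambda u,v,z:onz("wrist",(u/1.5,v/1.5),z,s)
print("fin top",W(388,248,74.5).round(1),W(388,316,74.5).round(1),W(388,282,74.5).round(1))
for p in ((158,192),(412,186),(414,356),(184,362)): print("cover",W(*p,48).round(1))
for p in ((422,185),(421,357)): print("rim",W(*p,44).round(1))
for p in ((290,21),(515,37),(169,36)): print("sp",W(*p,24).round(1))
E
```

```text
fin top [582.8 -63.5  74.5] [632.4 -63.7  74.5] [607.1 -63.6  74.5]
cover [ 545.4 -231.7   48. ]
cover [541.6 -46.   48. ]
cover [675.8 -42.6  48. ]
cover [ 680.7 -230.8   48. ]
rim [540.9 -38.4  44. ]
rim [678.5 -36.6  44. ]
sp [ 427.6 -133.1   24. ]
sp [438.1  28.2  24. ]
sp [ 436.9 -220.8   24. ]
```

{"fn": "play_rows", "kwargs": {
  "rows": [
    [0, 0, 0.022, 2, -0.5, -50, 34],
    [0, 0, 0, 0, 0, -50, 34],
    [0, 0, 0, 0, 0, -30, 34],
    [0, 0, 0, 0, 0, 0, 34],
    [0, 0, 0, 0, 0, 0, 34]
  ]
}}

```text
t: 18.2
position: [607.2, -62.8, 81.9]
orientation: [-0.011, 1.0, -0.0, 0.001]
contact_force: [0.2, -0.2, 0.8]
gripper_width: 0.397
```

```bash
python3 - <<'E'
from h import *
s=st();snap("wrist","w13",1.5)
E
```

```text
t 18.2 pos [607.2 -62.8  81.9] jawyaw 91.3 tz [ 0.002 -0.    -1.   ] j [-0.16  0.14  1.44  0.    1.56 -1.75] f [ 0.2 -0.2  0.8] g 0.397
```

View pics/w13.png

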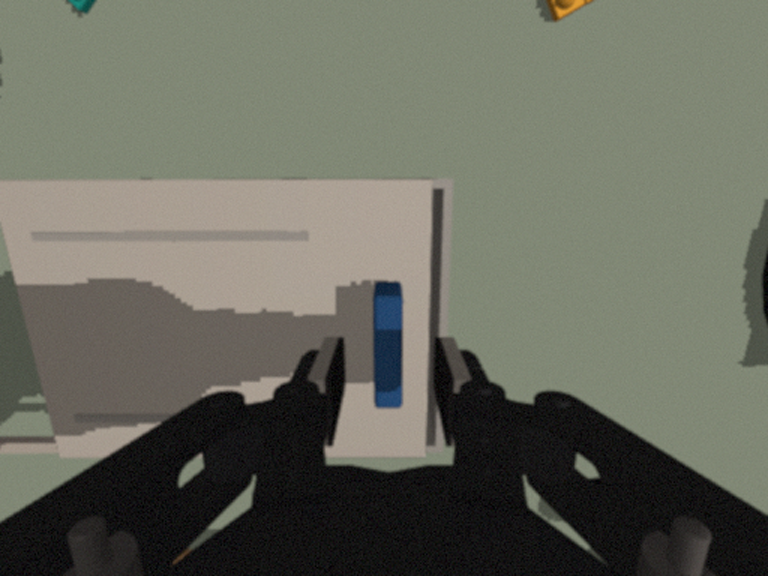

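{"fn": "play_rows", "kwargs": {
  "rows": [
    [0, 0, 0, 0, -0.5, -27, 34],
    [0, 0, 0, 0, 0, 0, 34],
    [0, 0, 0, 0, 0, 0, 4],
    [0, 0, 0, 0, 0, 0, 4],
    [0, 0, 0, 0, 0, 0, 4],
    [0, 0, 0, 0, 0, 0, 4]
  ],
  "force": 40
}}

```text
t: 19.0
position: [607.4, -63.9, 55.1]
orientation: [-0.011, 1.0, -0.0, 0.002]
contact_force: [-0.8, 0.0, 6.5]
gripper_width: 0.132
```

{"fn": "play_rows", "kwargs": {
  "rows": [
    [0, 0, 0, 0.3, -15, 0, 4],
    [0, 0, 0, 0.5, -25, 0, 4],
    [0, 0, 0, 0.5, -25, 0, 4],
    [0, 0, 0, 0.5, -25, 0, 4],
    [0, 0, 0, 0.5, -25, 0, 4],
    [0, 0, 0, 0.5, -25, 0, 4],
    [0, 0, 0, 0.4, -20, 0, 4],
    [0, 0, 0, 0.2, -10, 0, 4],
    [0, 0, 0, 0.1, -5, 0, 4],
    [0, 0, 0, 0, 0, 0, 4],
    [0, 0, 0, 0, 0, 0, 4]
  ]
}}

```text
t: 20.38
position: [611.4, -229.2, 55.1]
orientation: [-0.014, 1.0, 0.007, 0.001]
contact_force: [-3.7, 31.5, 14.5]
gripper_width: 0.125
```

```bash
python3 - <<'E'
from h import *
s=st();snap("wrist","w14",1.5);
E
```

```text
t 20.38 pos [ 611.4 -229.2   55.1] jawyaw 91.6 tz [ 0.001  0.015 -1.   ] j [-0.42  0.27  1.34  0.01  1.53 -2.02] f [-3.7 31.5 14.5] g 0.125
```

View pics/w14.png

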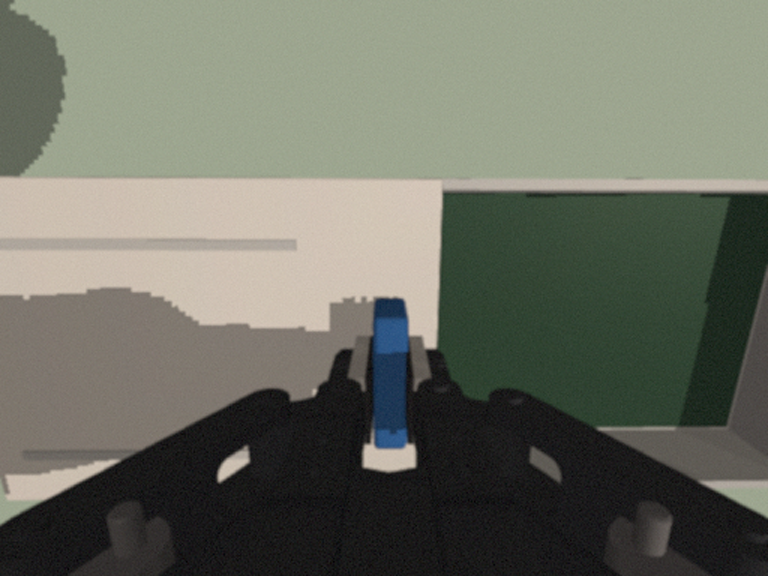

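{"fn": "play_rows", "kwargs": {
  "rows": [
    [0, 0, 0, 0, 8, 0, 4],
    [0, 0, 0, 0, 0, 0, 4],
    [0, 0, 0, 0, 0, 0, 34],
    [0, 0, 0, 0, 0, 0, 34],
    [0, 0, 0, 0, 0, 0, 34],
    [0, 0, 0, 0, 0, 50, 34],
    [0, 0, 0, -10, 20, 50, 34],
    [0, 0, 0, -20, 20, 50, 34],
    [0, 0, 0, -20, 20, 50, 34],
    [0, 0, 0, 0, 0, 0, 34]
  ]
}}

```text
t: 21.68
position: [560.6, -170.5, 260.0]
orientation: [-0.011, 1.0, -0.002, 0.005]
contact_force: [0.2, 0.0, -0.4]
gripper_width: 0.391
```

```bash
python3 - <<'E'
from h import *
s=st();snap("wrist","w15",1.5);snap("top","t15",1.5);snap("scene","s15",1.5)
E
```

```text
t 21.68 pos [ 560.6 -170.5  260. ] jawyaw 91.3 tz [ 0.01  -0.004 -1.   ] j [-0.35  0.05  1.22  0.    1.86 -1.95] f [ 0.2  0.  -0.4] g 0.391
```

View pics/w15.png

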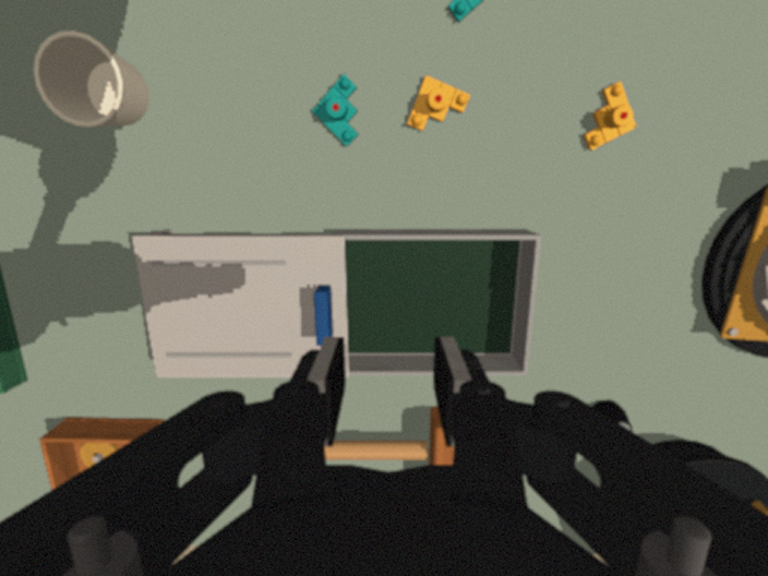

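View pics/t15.png

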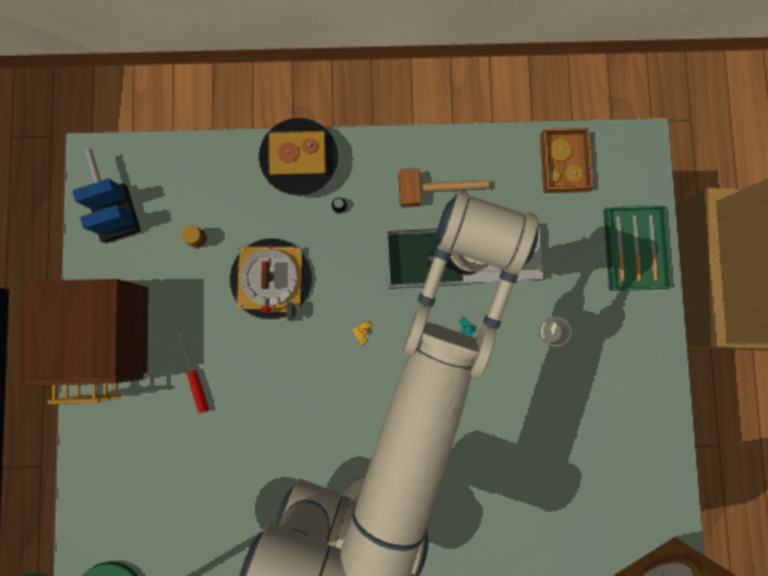

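View pics/s15.png

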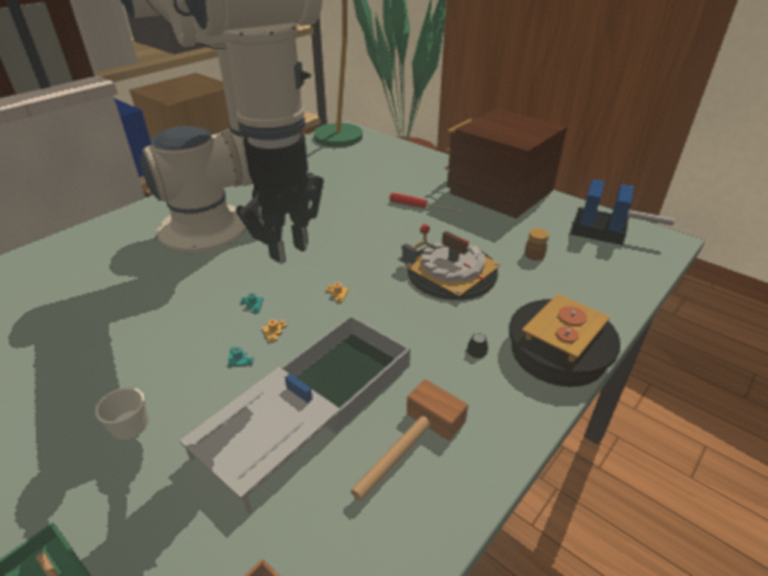

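```bash
python3 - <<'E'
from h import *
s,im=load("w15")
W=lambda u,v,z:onz("wrist",(u/1.5,v/1.5),z,s)
for n,p,z in (("cov -y",(135,237),48),("cov +y",(346,238),48),("cov-y far",(157,376),48),("cov+y far?",(349,340),48),("rim out",(538,233),44),("rim out far",(525,372),44),("fin",(323,289),74.5),("fin far",(323,343),74.5),
  ("sp1",(438,99),24),("sp2",(623,116),24),("tq",(336,106),24)): print(n,W(*p,z).round(1))
E
```

```text
cov -y [ 549.8 -397.1   48. ]
cov +y [ 546.4 -210.7   48. ]
cov-y far [ 685.5 -395.9   48. ]
cov+y far? [ 643.2 -208.5   48. ]
rim out [538.6 -40.9  44. ]
rim out far [674.4 -36.9  44. ]
fin [ 586.1 -227.6   74.5]
fin far [ 635.3 -228.6   74.5]
sp1 [ 428.3 -133.4   24. ]
sp2 [438.4  27.6  24. ]
tq [ 435.7 -221.2   24. ]
```

{"fn": "play_rows", "kwargs": {
  "rows": [
    [0, 0, -0.17, -19, 5.3, -20, 40],
    [0, 0, -0.17, -19, 5.3, -20, 40],
    [0, 0, -0.17, -19, 5.3, -20, 40],
    [0, 0, -0.17, -19, 5.3, -20, 40],
    [0, 0, -0.17, -19, 5.4, -20, 40],
    [0, 0, -0.17, -19, 5.4, -20, 40],
    [0, 0, -0.17, -18.6, 5.5, -20, 40],
    [0, 0, 0, 0, 0, 0, 40],
    [0, 0, 0, 0, 0, 0, 40]
  ]
}}

```text
t: 22.95
position: [427.7, -133.7, 112.7]
orientation: [0.55, 0.835, -0.0, -0.0]
contact_force: [0.0, -0.6, -0.9]
gripper_width: 0.465
```

```bash
python3 - <<'E'
from h import *
s=st();snap("wrist","w16",1.5)
E
```

```text
t 22.95 pos [ 427.7 -133.7  112.7] jawyaw 23.2 tz [-0.001  0.    -1.   ] j [-0.38 -0.32  1.82 -0.    1.64 -0.78] f [ 0.  -0.6 -0.9] g 0.465
```

View pics/w16.png

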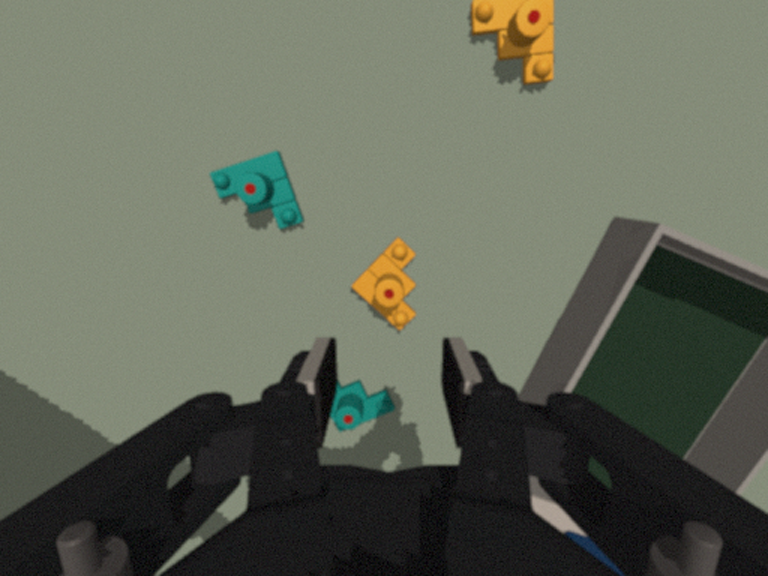

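```bash
python3 - <<'E'
from h import *
s,im=load("w16");s5,_=load("w15")
print(onz("wrist",(389/1.5,294/1.5),24,s).round(1), tri(ray("wrist",(389/1.5,294/1.5),s),ray("wrist",(438/1.5,99/1.5),s5)))
print("sp2",onz("wrist",(534/1.5,17/1.5),24,s).round(1),"knobs",onz("wrist",(484/1.5,12/1.5),12,s).round(1),onz("wrist",(541/1.5,70/1.5),12,s).round(1))
print("tq",onz("wrist",(348/1.5,420/1.5),24,s).round(1))
E
```

```text
[ 427.7 -134.    24. ] (array([ 428.51883873, -132.99791356,   24.84811981]), [1.1704611922132604, 1.1704611922134913])
sp2 [437.7  27.6  24. ] knobs [414.2  24.5  12. ] [455.2  12.1  12. ]
tq [ 436.8 -222.9   24. ]
```

{"fn": "play_rows", "kwargs": {
  "rows": [
    [0, 0, 0, 0, 0, -40, 36],
    [0, 0, 0, 0, 0, -40, 36],
    [0, 0, 0, 0, 0, -23.5, 36],
    [0, 0, 0, 0, 0, 0, 36],
    [0, 0, 0, 0, 0, 0, 10],
    [0, 0, 0, 0, 0, 0, 10],
    [0, 0, 0, 0, 0, 0, 10],
    [0, 0, 0, 0, 0, 0, 10],
    [0, 0, 0, 0, 0, 30, 10],
    [0, 0, 0, 0, 0, 40, 10],
    [0, 0, 0, 0, 0, 40, 10],
    [0, 0, 0, 0, 0, 0, 10]
  ],
  "force": 45
}}

```text
t: 24.5
position: [429.1, -134.0, 123.5]
orientation: [0.551, 0.834, 0.001, 0.003]
contact_force: [-0.9, -1.0, -0.2]
gripper_width: 0.186
```

```bash
python3 - <<'E'
from h import *
s=st();snap("wrist","w17",1.5)
E
```

```text
t 24.5 pos [ 429.1 -134.   123.5] jawyaw 23.1 tz [ 0.007 -0.003 -1.   ] j [-0.38 -0.33  1.81  0.    1.65 -0.78] f [-0.9 -1.  -0.2] g 0.186
```

View pics/w17.png

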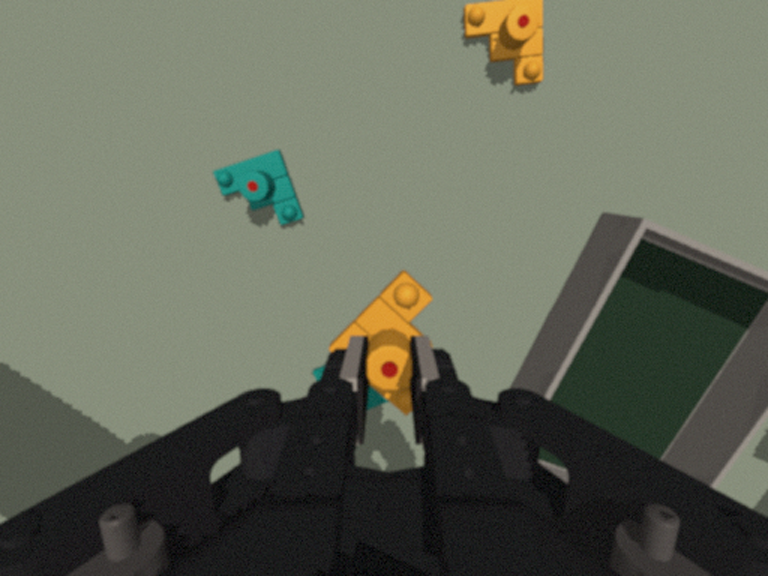

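{"fn": "play_rows", "kwargs": {
  "rows": [
    [0, 0, 0, 36, -6, 0, 10],
    [0, 0, 0, 36, -6, 0, 10],
    [0, 0, 0, 36, -6, 0, 10],
    [0, 0, 0, 36, -6, 0, 10],
    [0, 0, 0, 37, -7, 0, 10],
    [0, 0, 0, 0, 0, 0, 10],
    [0, 0, 0, 0, 0, 0, 10]
  ]
}}

```text
t: 25.42
position: [607.2, -164.0, 117.6]
orientation: [0.551, 0.834, -0.0, -0.002]
contact_force: [-0.5, -0.0, -1.4]
gripper_width: 0.187
```

```bash
python3 - <<'E'
from h import *
s=st();snap("wrist","w18",1.5)
E
```

```text
t 25.43 pos [ 607.2 -164.   117.6] jawyaw 23.1 tz [-0.003  0.001 -1.   ] j [-0.32  0.18  1.34 -0.    1.63 -0.72] f [-0.5 -0.  -1.4] g 0.187
```

View pics/w18.png

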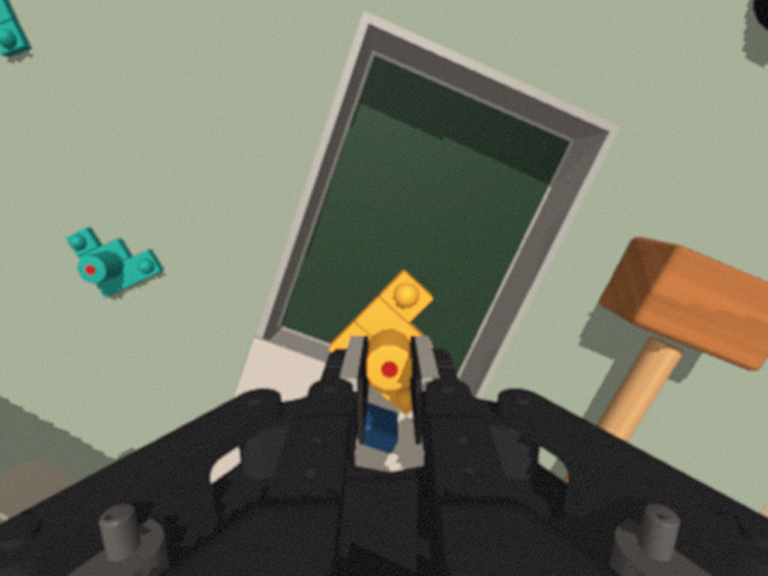

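{"fn": "play_rows", "kwargs": {
  "rows": [
    [0, 0, 0, 2, 4, -40, 10],
    [0, 0, 0, 0, 0, -35, 10],
    [0, 0, 0, 0, 0, -25, 10],
    [0, 0, 0, 0, 0, -4, 10],
    [0, 0, 0, 0, 0, 0, 10]
  ]
}}

```text
t: 26.1
position: [610.2, -160.4, 16.5]
orientation: [0.551, 0.834, 0.0, 0.0]
contact_force: [-0.2, -0.5, -0.1]
gripper_width: 0.184
```

```bash
python3 - <<'E'
from h import *
s=st()
E
```

```text
t 26.1 pos [ 610.2 -160.4   16.5] jawyaw 23.1 tz [ 0.001 -0.    -1.   ] j [-0.31  0.23  1.45 -0.    1.45 -0.71] f [-0.2 -0.5 -0.1] g 0.184
```

{"fn": "play_rows", "kwargs": {
  "rows": [
    [0, 0, 0, 0, 0, -2, 10],
    [0, 0, 0, 0, 0, 0, 36],
    [0, 0, 0, 0, 0, 0, 36],
    [0, 0, 0, 0, 0, 0, 36],
    [0, 0, 0, 0, 0, 40, 36],
    [0, 0, 0, 0, 0, 50, 36],
    [0, 0, 0, 0, 0, 30, 36],
    [0, 0, 0, 0, 0, 0, 36]
  ]
}}

```text
t: 27.1
position: [612.0, -160.9, 137.5]
orientation: [0.551, 0.834, 0.001, 0.003]
contact_force: [0.0, 0.8, 0.4]
gripper_width: 0.423
```

{"fn": "play_rows", "kwargs": {
  "rows": [
    [0, 0, 0.175, -34, 37.6, 0, 36],
    [0, 0, 0.175, -34, 37.6, 0, 36],
    [0, 0, 0.175, -34, 37.6, 0, 36],
    [0, 0, 0.175, -34, 37.6, 0, 36],
    [0, 0, 0.173, -36, 37.6, -10, 36],
    [0, 0, 0, 0, 0, -10, 36],
    [0, 0, 0, 0, 0, 0, 36],
    [0, 0, 0, 0, 0, 0, 36]
  ]
}}

```text
t: 28.1
position: [438.8, 26.9, 113.2]
orientation: [0.148, 0.989, -0.0, -0.0]
contact_force: [-0.4, -0.3, -0.7]
gripper_width: 0.421
```

```bash
python3 - <<'E'
from h import *
s=st();snap("wrist","w19",1.5);snap("scene","s19",1)
E
```

```text
t 28.1 pos [438.8  26.9 113.2] jawyaw 73.0 tz [-0.001 -0.    -1.   ] j [-0.02 -0.34  1.84 -0.    1.65 -1.29] f [-0.4 -0.3 -0.7] g 0.421
```

View pics/w19.png

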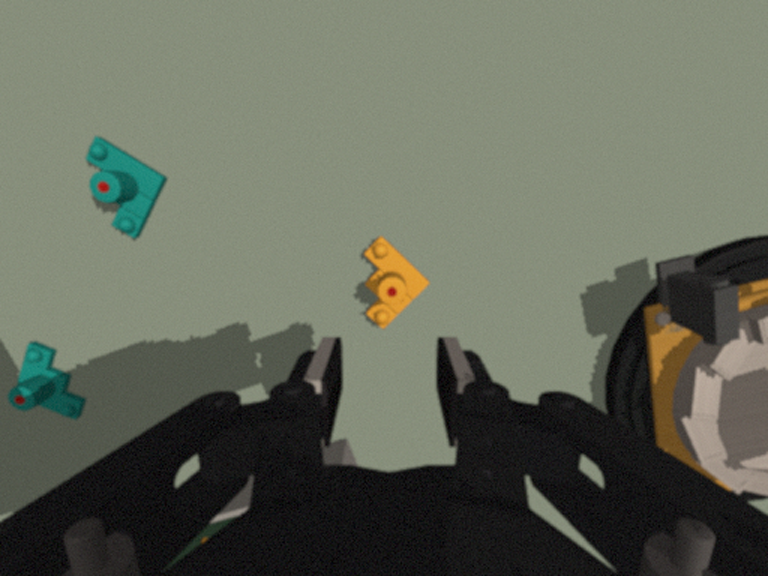

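View pics/s19.png

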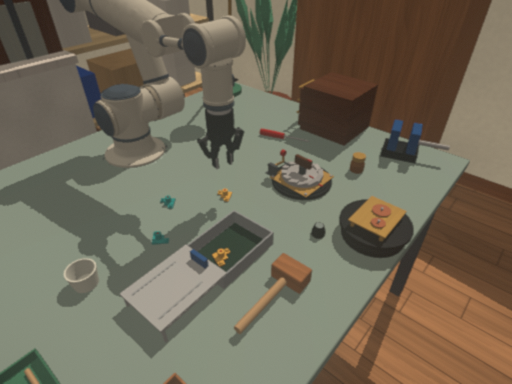

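{"fn": "play_rows", "kwargs": {
  "rows": [
    [0, 0, 0, 0, 1.2, -40, 36],
    [0, 0, 0, 0, 0, -40, 36],
    [0, 0, 0, 0, 0, -24, 36],
    [0, 0, 0, 0, 0, 0, 36],
    [0, 0, 0, 0, 0, 0, 10],
    [0, 0, 0, 0, 0, 0, 10],
    [0, 0, 0, 0, 0, 0, 10],
    [0, 0, 0, 0, 0, 0, 10],
    [0, 0, 0, 0, 0, 30, 10],
    [0, 0, 0, 0, 0, 40, 10],
    [0, 0, 0, 0, 0, 40, 10],
    [0, 0, 0, 0, 0, 0, 10]
  ],
  "force": 45
}}

```text
t: 29.7
position: [440.1, 28.9, 123.3]
orientation: [0.147, 0.989, 0.001, 0.003]
contact_force: [-0.5, 0.2, -1.1]
gripper_width: 0.183
```

{"fn": "play_rows", "kwargs": {
  "rows": [
    [0, 0, 0, 34, -22, 0, 10],
    [0, 0, 0, 34, -22, 0, 10],
    [0, 0, 0, 34, -22, 0, 10],
    [0, 0, 0, 34, -20, 0, 10],
    [0, 0, 0, 34, -20, 0, 10],
    [0, 0, 0, 0, 0, 0, 10],
    [0, 0, 0, 0, 0, 0, 10]
  ]
}}

```text
t: 30.58
position: [607.4, -76.7, 118.0]
orientation: [0.147, 0.989, 0.0, -0.001]
contact_force: [-1.1, 0.5, -0.7]
gripper_width: 0.181
```

```bash
python3 - <<'E'
from h import *
s=st();snap("wrist","w20",1.5)
E
```

```text
t 30.57 pos [607.4 -76.7 118. ] jawyaw 73.1 tz [-0.003  0.001 -1.   ] j [-0.18  0.13  1.39  0.    1.63 -1.46] f [-1.1  0.5 -0.7] g 0.181
```

View pics/w20.png

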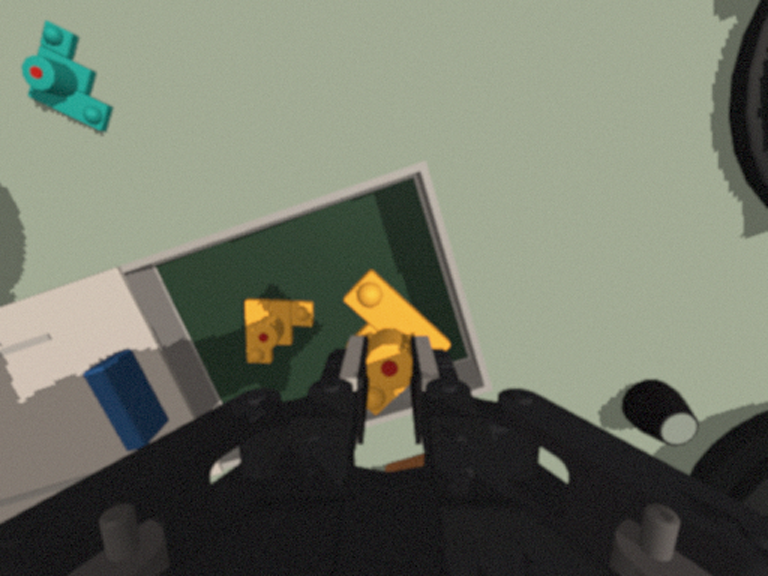

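{"fn": "play_rows", "kwargs": {
  "rows": [
    [0, 0, 0, 1, -4, -40, 10],
    [0, 0, 0, 0, 0, -35, 10],
    [0, 0, 0, 0, 0, -25, 10],
    [0, 0, 0, 0, 0, -5, 10],
    [0, 0, 0, 0, 0, 0, 10]
  ]
}}

```text
t: 31.25
position: [609.3, -80.8, 15.5]
orientation: [0.147, 0.989, -0.0, 0.001]
contact_force: [0.5, 1.0, -0.1]
gripper_width: 0.184
```

```bash
python3 - <<'E'
from h import *
s=st()
E
```

```text
t 31.25 pos [609.3 -80.8  15.5] jawyaw 73.1 tz [ 0.001 -0.    -1.   ] j [-0.19  0.19  1.5   0.    1.44 -1.46] f [ 0.5  1.  -0.1] g 0.184
```

{"fn": "play_rows", "kwargs": {
  "rows": [
    [0, 0, 0, 0, 0, -1.5, 10],
    [0, 0, 0, 0, 0, 0, 34],
    [0, 0, 0, 0, 0, 0, 34],
    [0, 0, 0, 0, 0, 0, 34],
    [0, 0, 0, 0, 0, 40, 34],
    [0, 0, 0, 0, 0, 50, 34],
    [0, 0, 0, 0, 0, 45, 34],
    [0, 0, 0.11, 1, -50, 25, 34],
    [0, 0, 0.11, 1, -50, 0, 34],
    [0, 0, 0.1, 0, -48, 0, 34],
    [0, 0, 0, 0, 0, 0, 34],
    [0, 0, 0, 0, 0, 0, 34]
  ]
}}

```text
t: 32.75
position: [611.3, -228.9, 172.7]
orientation: [-0.012, 1.0, 0.0, -0.0]
contact_force: [-0.3, 0.1, -0.4]
gripper_width: 0.397
```

```bash
python3 - <<'E'
from h import *
s=st();snap("wrist","w21",1.5);snap("top","t21",1.5);snap("scene","s21",1.5)
E
```

```text
t 32.75 pos [ 611.3 -228.9  172.7] jawyaw 91.4 tz [-0.     0.001 -1.   ] j [-0.41  0.23  1.18  0.    1.73 -2.01] f [-0.3  0.1 -0.4] g 0.397
```

View pics/w21.png

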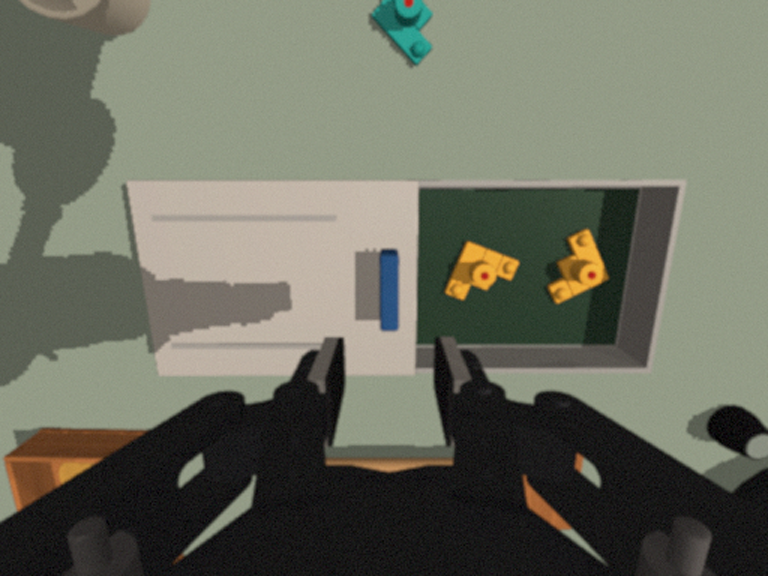

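View pics/t21.png

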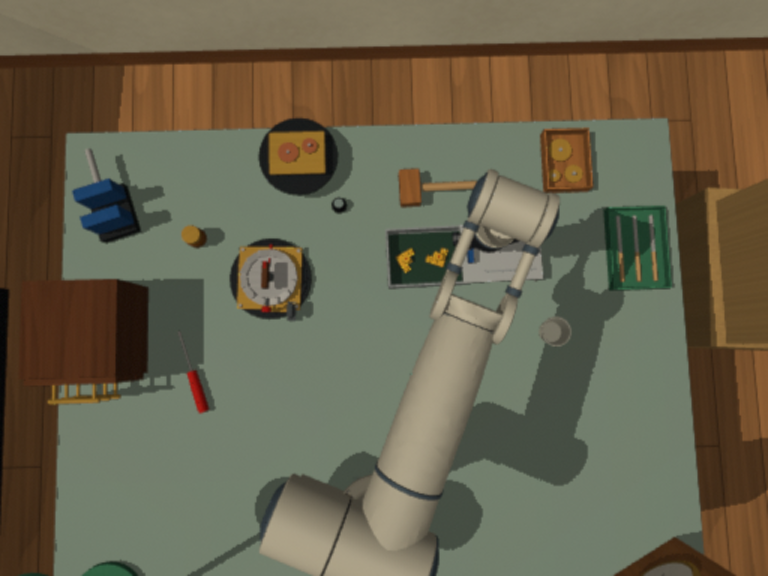

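View pics/s21.png

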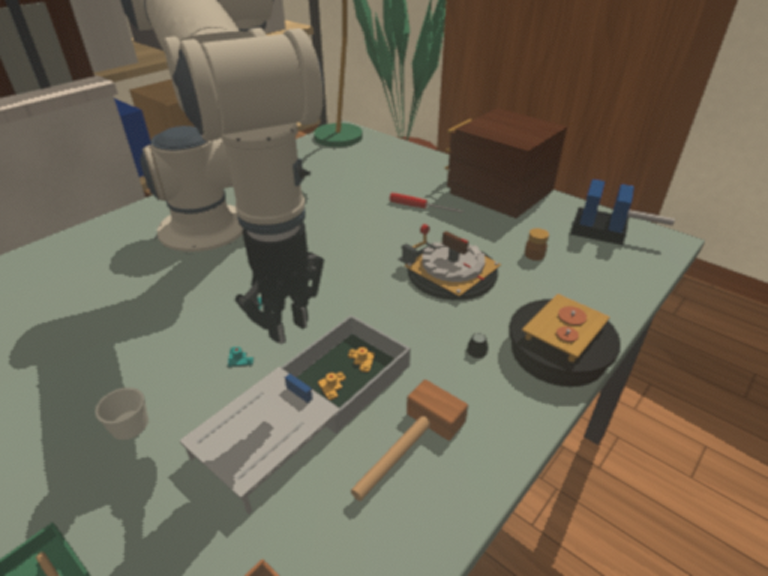

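{"fn": "play_rows", "kwargs": {
  "rows": [
    [0, 0, 0, 0, 0.4, -45, 34],
    [0, 0, 0, 0, 0, -45, 34],
    [0, 0, 0, 0, 0, -28, 34],
    [0, 0, 0, 0, 0, 0, 34],
    [0, 0, 0, 0, 0, 0, 4],
    [0, 0, 0, 0, 0, 0, 4],
    [0, 0, 0, 0, 0, 0, 4],
    [0, 0, 0, 0, 0, 0, 4]
  ],
  "force": 40
}}

```text
t: 33.9
position: [612.5, -228.9, 57.5]
orientation: [-0.013, 1.0, -0.001, 0.002]
contact_force: [0.0, 2.9, 6.4]
gripper_width: 0.128
```

{"fn": "play_rows", "kwargs": {
  "rows": [
    [0, 0, 0, -0.3, 15, 0, 4],
    [0, 0, 0, -0.5, 25, 0, 4],
    [0, 0, 0, -0.5, 25, 0, 4],
    [0, 0, 0, -0.5, 25, 0, 4],
    [0, 0, 0, -0.5, 25, 0, 4],
    [0, 0, 0, -0.5, 25, 0, 4],
    [0, 0, 0, -0.4, 20, 0, 4],
    [0, 0, 0, -0.2, 10, 0, 4],
    [0, 0, 0, 0, 0, 0, 4],
    [0, 0, 0, 0, 0, 0, 4]
  ]
}}

```text
t: 35.15
position: [608.4, -58.6, 57.5]
orientation: [-0.013, 1.0, -0.0, 0.001]
contact_force: [-3.6, 1.7, 8.4]
gripper_width: 0.128
```

```bash
python3 - <<'E'
from h import *
s=st();snap("wrist","w22",1.5)
E
```

```text
t 35.15 pos [608.4 -58.6  57.5] jawyaw 91.5 tz [ 0.002 -0.    -1.   ] j [-0.15  0.15  1.47 -0.    1.51 -1.75] f [-3.6  1.7  8.4] g 0.128
```

View pics/w22.png

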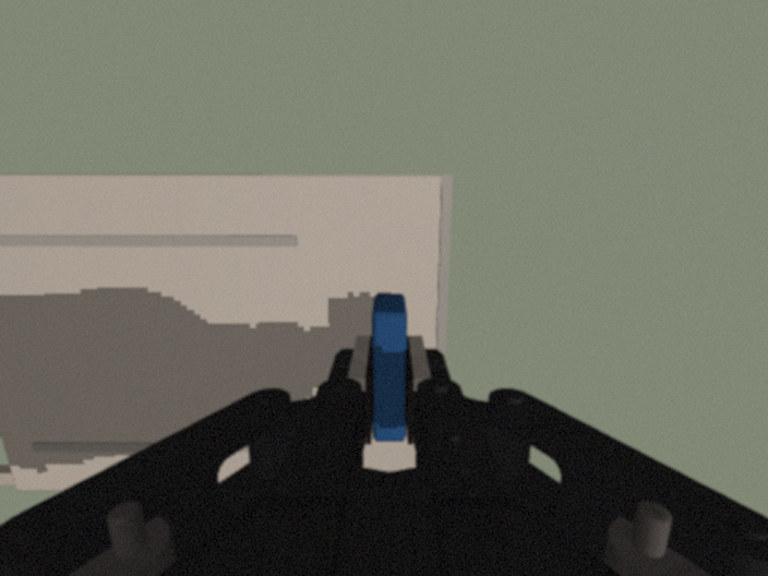

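Not at the stop yet; push on slowly.

{"fn": "play_rows", "kwargs": {
  "rows": [
    [0, 0, 0, 0, 3, 0, 4],
    [0, 0, 0, 0, 3, 0, 4],
    [0, 0, 0, 0, 0, 0, 4]
  ]
}}

```text
t: 35.58
position: [608.2, -53.9, 57.5]
orientation: [-0.012, 1.0, -0.001, 0.001]
contact_force: [-4.5, -2.5, 8.6]
gripper_width: 0.126
```

{"fn": "play_rows", "kwargs": {
  "rows": [
    [0, 0, 0, 0, 2, 0, 4],
    [0, 0, 0, 0, 2, 0, 4],
    [0, 0, 0, 0, 0, 0, 4],
    [0, 0, 0, 0, 0, 0, 4]
  ]
}}

```text
t: 36.08
position: [608.3, -53.8, 57.5]
orientation: [-0.011, 1.0, -0.004, 0.001]
contact_force: [-4.7, -15.0, 8.2]
gripper_width: 0.126
```

{"fn": "play_rows", "kwargs": {
  "rows": [
    [0, 0, 0, 0, -3.5, 0, 4],
    [0, 0, 0, 0, 0, 0, 34],
    [0, 0, 0, 0, 0, 0, 34],
    [0, 0, 0, 0, 0, 0, 34],
    [0, 0, 0, 0, 0, 40, 34],
    [0, 0, 0, 0, 0, 50, 34],
    [0, 0, -0.074, 0, 20, 30, 34],
    [0, 0, 0, 0, 0, 0, 34],
    [0, 0, 0, 0, 0, 0, 34]
  ]
}}

```text
t: 37.2
position: [607.5, -32.3, 173.4]
orientation: [0.024, 1.0, -0.0, -0.001]
contact_force: [1.0, -0.2, 0.3]
gripper_width: 0.393
```

```bash
python3 - <<'E'
from h import *
s=st();snap("wrist","w23",1.5)
E
```

```text
t 37.2 pos [607.5 -32.3 173.4] jawyaw 87.3 tz [-0.002 -0.    -1.   ] j [-0.11  0.11  1.31 -0.    1.72 -1.63] f [ 1.  -0.2  0.3] g 0.393
```

View pics/w23.png

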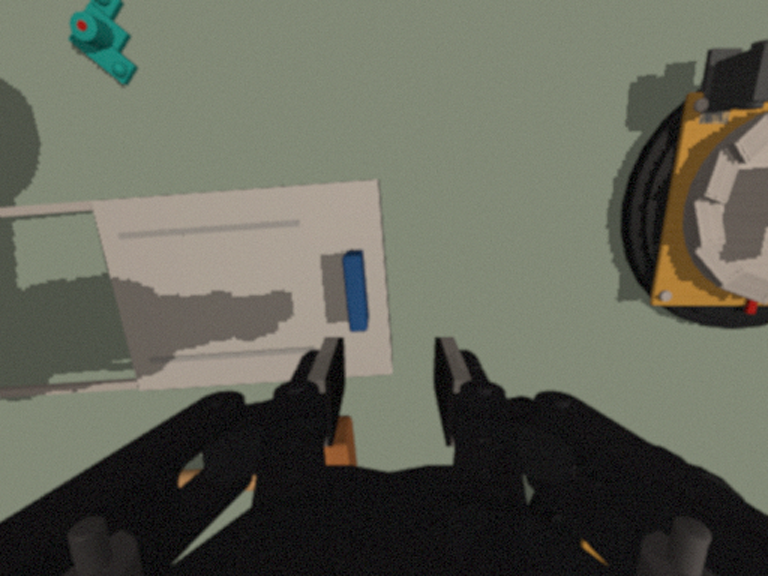

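{"fn": "play_rows", "kwargs": {
  "rows": [
    [0, 0, 0, -5.9, 46, 0, 40],
    [0, 0, 0, -5.9, 46, 0, 40],
    [0, 0, 0, -5.9, 46, 0, 40],
    [0, 0, 0, -5.9, 46, 0, 40],
    [0, 0, 0, -5.9, 46, 0, 40],
    [0, 0, 0, -5.9, 46, 0, 40],
    [0, 0, 0, 0, 0, 0, 40],
    [0, 0, 0, 0, 0, 0, 40]
  ]
}}

```text
t: 38.25
position: [572.2, 243.0, 173.2]
orientation: [0.024, 1.0, -0.001, -0.001]
contact_force: [-0.4, 0.5, 0.6]
gripper_width: 0.468
```

```bash
python3 - <<'E'
from h import *
s=st();snap("wrist","w24",1.5)
E
```

```text
t 38.25 pos [572.2 243.  173.2] jawyaw 87.2 tz [-0.002 -0.002 -1.   ] j [ 0.35  0.15  1.27 -0.    1.72 -1.18] f [-0.4  0.5  0.6] g 0.468
```

View pics/w24.png

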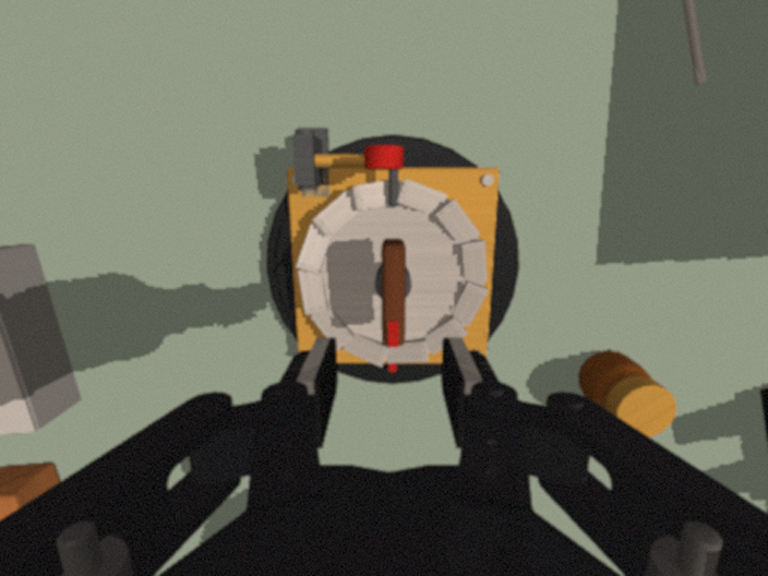

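{"fn": "play_rows", "kwargs": {
  "rows": [
    [0, 0, 0, 0, 1.5, -40, 40],
    [0, 0, 0, 0, 0, -40, 40],
    [0, 0, 0, 0, 0, -31, 40],
    [0, 0, 0, 0, 0, 0, 40],
    [0, 0, 0, 0, 0, 0, 4],
    [0, 0, 0, 0, 0, 0, 4],
    [0, 0, 0, 0, 0, 0, 4],
    [0, 0, 0, 0, 0, 0, 4]
  ],
  "force": 50
}}

```text
t: 39.3
position: [573.8, 245.2, 66.5]
orientation: [0.025, 1.0, 0.0, 0.002]
contact_force: [0.2, -2.2, 6.0]
gripper_width: 0.153
```

{"fn": "play_rows", "kwargs": {
  "rows": [
    [0, 0, -0.06, 0, 0, 0, 4],
    [0, 0, -0.1, 0, 0, 0, 4],
    [0, 0, -0.1, 0, 0, 0, 4],
    [0, 0, -0.1, 0, 0, 0, 4],
    [0, 0, -0.1, 0, 0, 0, 4],
    [0, 0, -0.1, 0, 0, 0, 4],
    [0, 0, -0.1, 0, 0, 0, 4],
    [0, 0, -0.1, 0, 0, 0, 4],
    [0, 0, -0.1, 0, 0, 0, 4],
    [0, 0, -0.1, 0, 0, 0, 4],
    [0, 0, -0.05, 0, 0, 0, 4],
    [0, 0, 0, 0, 0, 0, 4]
  ]
}}

```text
t: 40.8
position: [572.6, 243.3, 66.4]
orientation: [0.506, 0.863, -0.001, 0.001]
contact_force: [-5.5, -8.3, 9.9]
gripper_width: 0.153
```

{"fn": "play_rows", "kwargs": {
  "rows": [
    [0, 0, -0.03, 0, 0, 0, 4],
    [0, 0, -0.02, 0, 0, 0, 4],
    [0, 0, 0, 0, 0, 0, 4],
    [0, 0, 0, 0, 0, 0, 4]
  ]
}}

```text
t: 41.3
position: [572.5, 243.2, 66.4]
orientation: [0.527, 0.85, -0.001, 0.001]
contact_force: [-5.0, -9.2, 10.0]
gripper_width: 0.15
```

```bash
python3 - <<'E'
from h import *
s=st();print(s["moment"].round(2));snap("wrist","w25",1.5)
E
```

```text
t 41.3 pos [572.5 243.2  66.4] jawyaw 26.4 tz [ 0.    -0.003 -1.   ] j [ 0.35  0.18  1.43 -0.    1.54 -0.11] f [-5.  -9.2 10. ] g 0.15
[-1.5   1.02 -0.04]
```

View pics/w25.png

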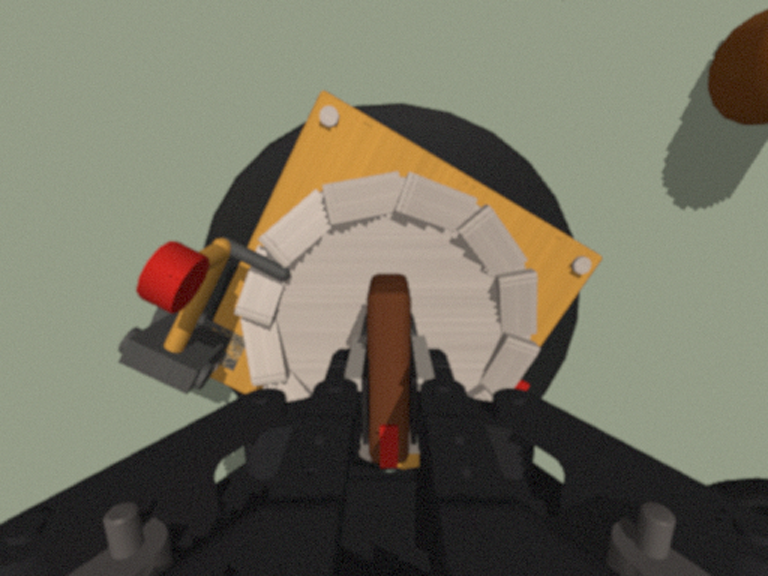

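{"fn": "play_rows", "kwargs": {
  "rows": [
    [0, 0, 0, 0, 0, 0, 40],
    [0, 0, 0, 0, 0, 0, 40],
    [0, 0, 0, 0, 0, 0, 40],
    [0, 0, 0, 0, 0, 40, 40],
    [0, 0, 0, 0, 0, 40, 40],
    [0, 0, 0, 0, -20, 40, 40],
    [0, 0, 0, 0, -20, 20, 40],
    [0, 0, 0, 0, 0, 0, 40],
    [0, 0, 0, 0, 0, 0, 40]
  ]
}}

```text
t: 42.48
position: [572.0, 205.2, 201.7]
orientation: [0.527, 0.85, -0.001, -0.001]
contact_force: [-0.0, -0.4, -0.8]
gripper_width: 0.464
```

```bash
python3 - <<'E'
from h import *
s=st();s,im=snap("wrist","w26",1.5)
c=np.array([572.3,243.8]);y=np.radians(-2.85);Rm=np.array([[np.cos(y),-np.sin(y)],[np.sin(y),np.cos(y)]])
for th in (0,.1,.17,.4):
    a=.5105+th;l=np.array([-78,-55+57.3*np.cos(a)]);print(th,(proj("wrist",[*(c+Rm@l),50+57.3*np.sin(a)],s)*1.5).round())
snap("scene","s26",1.5);snap("top","t26",1.5)
E
```

```text
t 42.48 pos [572.  205.2 201.7] jawyaw 26.5 tz [-0.003 -0.    -1.   ] j [ 0.29  0.11  1.26  0.    1.77 -0.17] f [-0.  -0.4 -0.8] g 0.464
0 [306. 176.]
0.1 [303. 180.]
0.17 [300. 183.]
0.4 [290. 198.]
```

View pics/w26.png

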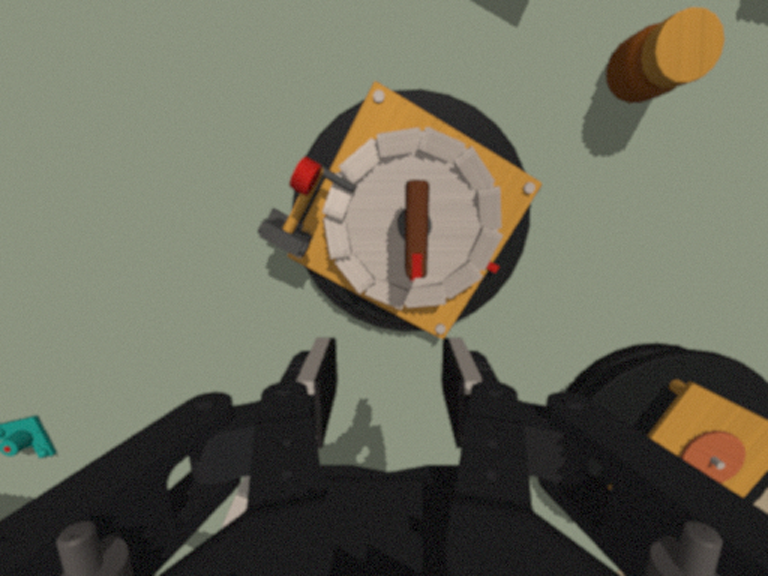

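View pics/s26.png

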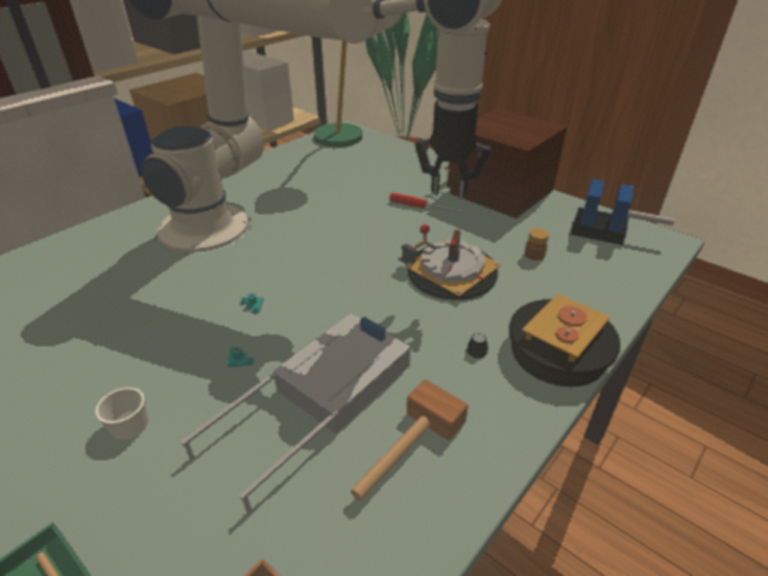

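View pics/t26.png

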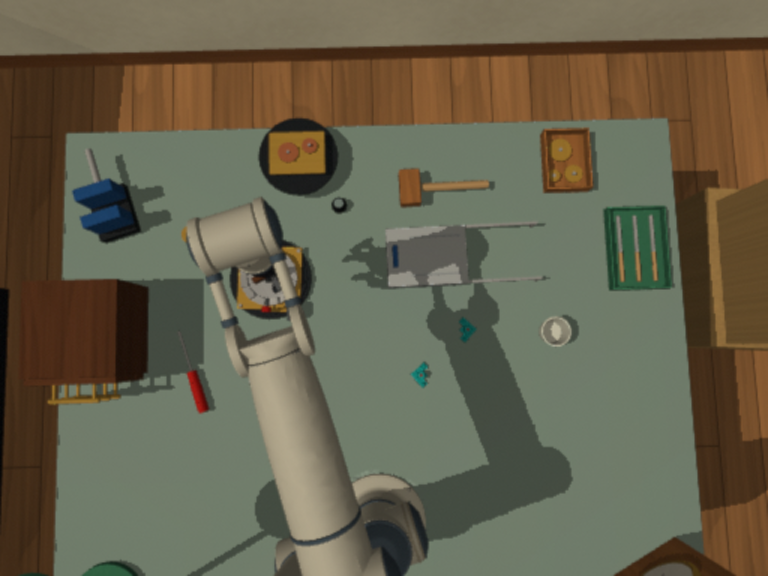

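```bash
python3 - <<'E'
from h import *
arm.job_done()
E
```

```text
the job is handed in; nothing more can be done
```

I finished all the steps in the order asked and handed the job in at about 42.5 s of the 210 s allowed. No verdict was reported.

- **Zeroing the tally:** I threw the pawl back, turned the dial about 109° back to the home stop, and dropped the pawl in again. The wrist pictures afterwards showed the bar on the home mark, with the pawl down in the teeth. One rough reading of the bar's ends was about 2.7° off. A closer edge measurement and a squarer view both put it at 0.
- **Packing the case:** The cover went to its open stop, and both gilt spandrels on the table now lie flat inside the case. I found only two; the turquoise look-alikes were left alone. The cover then went to its shut stop, 175 mm of travel, and a picture showed it flush with the case end.
- **Cover's starting position:** The cover had not started fully shut. It moved only 165 mm to the open stop, and a gap of about 1 cm showed before I touched it.
- **Counting forward:** I turned the dial two steps. The last view measured it at about 60.6° against the 60° wanted, with the pawl tab where it should be when seated in the teeth.
- **Bystanders:** In the last scene and top pictures, the mallet, loupe, screwdriver and cup looked undisturbed. The oil jar did too, though the arm partly hid it from above. I judged this by eye and did not measure it.

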